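Clear the moulding machine: chips from mould and catch tray into the tote

ROBOT

A 6-joint arm with a two-finger parallel gripper is mounted at the origin on the work surface. World frame = base frame: x ahead of the robot, y to its left, z up, the work surface at z = 0. Lengths are in m, angles in rad, forces in N, time in s.
With the tool pointing down it reaches from about 0.25 to 0.775 m from the base axis. Payload 4 kg.
Tool frame: the origin (TCP) lies at the very end of the fingers, on their centre line; the grasp point (between the pads) lies 19 mm behind it (robot.grip_point_offset is the distance from the TCP to the grasp point, in m); z points along the fingers, y is the line along which they close (so a half turn about z gives the same grasp; the last joint's range is limited). The gripper opens to 94 mm and grips with 3 to 60 N. Pads are 16 mm wide; open, the fingers measure 119 mm over their backs; the gripper's body (75 mm by 177 mm) begins 78 mm behind the grasp point.
Start: joints at [1.054, 0.087, 1.371, -0, 1.684, -0.103], TCP at [0.221, 0.504, 0.206] pointing down, gripper open.
Joint ranges: [-3.1, 3.1], [-0.76, 2.03], [0.27, 2.55], [-1.08, 4.22], [0.17, 2.65], [-2.57, 2.57]. Speed limits (rad/s): [2.79, 2.79, 3.14, 3.14, 3.14, 3.14].

INTERFACE

Orientations are given as a rotation vector (axis times angle).
In Python, from station import state, viewer, robot gives the robot as it stands.
- The arm moves only by the shell command python3 -m jog 'ROWS' [FORCE]. ROWS is text: rows parted by semicolons, each of 5 numbers parted by spaces: the closure, from 0 (fully open) to 1 (shut), then the shift along the tool's x, y, z in m, then the turn about the tool's z in rad. A call has 1 to 5 rows; each row is the pose to reach, as a shift and turn from the pose commanded when the call began, along the tool's axes at that moment; what a row does not reach only later rows make up. A row lasts 1/8 s, in which the tool goes at most 62.5 mm and 10.7 degrees, less where a joint would pass 70% of its speed; a pose out of reach is approached as far as the arm can. A call with a gripper value outside its range is refused whole. The fingers move at their own pace and stop on an object; FORCE is the grip in N (left out, the last holds). Time passes only in rows, so rows that repeat a pose let the fingers close. It gives the time, the measured TCP pose, the force, the opening and the grip force at its end, in the units of the state.
- state(): the state, without advancing time (a new reading comes with each control period).
- viewer.get_image(name): name is "scene" or "top" or "wrist"; returns a dict with "color" (384x512x3 uint8, red, green, blue), "camera_matrix" (3x3 intrinsics, pixels), "R" (3x3) and "t" (3): a world point X has camera coordinates R X + t. Camera axes: x right, y down, z forward; pixel columns grow to the right and rows downward; lengths in m; the calibration is good to about 2 mm. A picture is of the moment at which its call begins. There is no depth.
- robot.finish_job(): hands the job in; it is judged then, once.
The state is a dict: "time_s": time; "joint_positions": joint angles; "joint_vel": joint speeds; "effort": joint torques, N m; "tcp_pos": TCP position; "orientation": TCP orientation; "force": force on the tool from outside, world axes, zero at the start; "moment": the same for the moment, N m; "gripper_width": finger opening in m; "grip_force": force on a finger pad.
Only numpy, scipy, OpenCV 4.12 (cv2) and the standard library are available. Lean on these libraries where they do the work, as an engineer would, in place of code of your own. Each camera call takes 0.05 s, during which the arm holds its last target. There are 200 camera calls.

TASK

Pull the mould shuttle all the way out by its red handle, lift the formed chips out of the mould and collect those in the catch tray, and lay every chip in the blue tote: flat on the floor, side by side and not on one another, with their long edges straight along the tote's short side. Hold the chips by their edges only, never touching the clear windows. Push the emptied shuttle fully home and, once mould and tray are cleared and the shuttle is home, press the green start button fully; leave the dish, pen tray and bottle where they stand.

Things in the scene. Friction and masses are not known exactly. Their poses are not given: they have to be found in the camera images.
- shuttle (a joint): the mould shuttle of the moulding machine (white cabinet 360 wide, 240 mm tall on the right of the bench): m slid out of the front face along the machine's +y, 0 = home (mould inside the press), 0.15 = fully out (end stop). Slides stiffly with about 3 N friction, stays where it is left; the machine itself is bolted down
- handle (a point): middle of the shuttle's red pull bar: bar 94 mm long along the machine's x, 12 x 12 mm section, its centre 115 mm above the bench, 50 mm free below it; moves with the shuttle. Home, it stands 85 mm in front of the machine's face; nothing is above it
- cavity_a (a point): floor centre of the mould cavity nearer the robot, 67 mm above the bench; moves with the shuttle. Cavity 32 x 62 mm, 5 mm deep, long side along the machine's y. A 34 mm wide finger groove, as deep as the cavity, crosses the whole mould along the machine's x at mid-length of both cavities, so that a chip can be taken there by its long edges
- cavity_b (a point): the same for the second cavity, 62 mm along the machine's +x from cavity_a; the mould block is 130 (x) by 100 mm (y). With the shuttle fully out the cavity centres are 75 mm in front of the machine's face; home, 75 mm behind it, under the press head, out of reach
- machine: origin at bench level on the line of the front face; z up, y points out of the face (roughly to the robot's left), x along the face away from the robot. The cabinet fills x -170 to 190, y -400 to 0, z 0 to 240 mm; in front of it, the shuttle's bed is 40 mm high
- tray (a point): centre of the black rubber floor of the steel catch tray in front of the chute, 10 mm above the bench; axes as the machine. Inside 160 (x) by 170 mm (y); rim 16 mm above the floor, walls 4 mm
- start (a joint): green start button (28 mm across) on the grey push-button station just beyond the catch tray: m pressed down; 0 = out, 0.006 = fully down (5 N); springs back
- start_top (a point): centre of the green button's top face, 68 mm above the bench when out; moves with it. The station under it is 80 x 70 mm, 50 mm high
- tote: open blue plastic tote with pale floor liner, outside 208 (x) by 168 (y) by 45 mm high, walls 4 mm, loose, 0.6 kg. Origin at the centre of its underside, inner floor 5 mm above it; inside 200 x 160 mm
- dish: bystander: round culture dish with lid, 58 mm across, 15 mm high; origin at the centre of its underside
- pen_tray: bystander: black tray of marker pens, 70 x 150 x 22 mm; origin at the centre of its underside
- wash_bottle: bystander: white jar with blue cap, 60 mm across, 120 mm high; origin at the centre of its underside
- mould_chip1: flat moulded chip, teal frame with clear window: 30 (x) by 60 (y) by 8 mm (z), 30 g, same both ways up; origin at its centre. At the start in a mould cavity, standing 3 mm proud; may be absent. The long edges (faces +-x) and short ends (faces +-y) may be gripped
- mould_chip2: flat moulded chip, teal frame with clear window: 30 (x) by 60 (y) by 8 mm (z), 30 g, same both ways up; origin at its centre. At the start in a mould cavity, standing 3 mm proud; may be absent. The long edges (faces +-x) and short ends (faces +-y) may be gripped
- tray_chip1: flat moulded chip, teal frame with clear window: 30 (x) by 60 (y) by 8 mm (z), 30 g, same both ways up; origin at its centre. At the start lying in the catch tray; may be absent. The long edges (faces +-x) and short ends (faces +-y) may be gripped
- tray_chip2: flat moulded chip, teal frame with clear window: 30 (x) by 60 (y) by 8 mm (z), 30 g, same both ways up; origin at its centre. At the start lying in the catch tray; may be absent. The long edges (faces +-x) and short ends (faces +-y) may be gripped
- tray_chip3: flat moulded chip, teal frame with clear window: 30 (x) by 60 (y) by 8 mm (z), 30 g, same both ways up; origin at its centre. At the start lying in the catch tray; may be absent. The long edges (faces +-x) and short ends (faces +-y) may be gripped
- tray_chip4: flat moulded chip, teal frame with clear window: 30 (x) by 60 (y) by 8 mm (z), 30 g, same both ways up; origin at its centre. At the start lying in the catch tray; may be absent. The long edges (faces +-x) and short ends (faces +-y) may be gripped
- mould_chip1_window: clear optical window of mould_chip1, 22 x 50 mm in the middle of both its faces, nearly flush; not to be touched. Same origin and axes as the chip
- mould_chip2_window: clear optical window of mould_chip2, 22 x 50 mm in the middle of both its faces, nearly flush; not to be touched. Same origin and axes as the chip
- tray_chip1_window: clear optical window of tray_chip1, 22 x 50 mm in the middle of both its faces, nearly flush; not to be touched. Same origin and axes as the chip
- tray_chip2_window: clear optical window of tray_chip2, 22 x 50 mm in the middle of both its faces, nearly flush; not to be touched. Same origin and axes as the chip
- tray_chip3_window: clear optical window of tray_chip3, 22 x 50 mm in the middle of both its faces, nearly flush; not to be touched. Same origin and axes as the chip
- tray_chip4_window: clear optical window of tray_chip4, 22 x 50 mm in the middle of both its faces, nearly flush; not to be touched. Same origin and axes as the chip
There are look-alikes about, which are no part of the job. Leave any yellow look-alike of the tray_chip1 alone. Leave any yellow look-alike of the tray_chip2 alone.

How it is judged:
By the outcome, as a careful person would: the job done as asked, in the order asked, and still so for the second after the job is handed in, with the robot touching nothing.
Of mould_chip1, mould_chip2 only 1 to 2 are there at a start; the rules pass over those that are not, and their reading is None.
Of tray_chip1, tray_chip2, tray_chip3, tray_chip4 only 3 to 4 are there at a start; the rules pass over those that are not, and their reading is None.
At some moment in a run one of tote may be knocked a few centimetres aside while the robot is not near it.
Once in a run the grip may slacken for a moment while it holds something.
It also fails if it takes over 210 s, if anything falls off the work surface, if the arm or the gripper's body presses on something with over 40 N, if the wrist force passes 120 N, or if a joint passes its speed limit or range.

## Working session

There is one attempt and no reset: what is moved stays moved. The work goes in short steps, Python scripts to look and compute and a shell command to move; the robot and the scene stay as the last step left them, time stands still between calls to the robot, and variables do not carry over. Pictures are saved under pics/ and viewed, at most 14 in all, crops included, and the job is handed in when it is done.

```bash
ls; mkdir -p pics; python3 - <<'E'
from station import state, viewer, robot
import cv2
for n in ["scene","top"]:
    im=viewer.get_image(n); cv2.imwrite(f"pics/{n}0.png",cv2.resize(im["color"][:,:,::-1],(800,600),interpolation=cv2.INTER_CUBIC))
    print(n,im["camera_matrix"],im["R"],im["t"])
s=state(); print(s)
E
```

```text
pics
scene [[381.83803029   0.         260.39587835]
 [  0.         381.83803029 191.34273081]
 [  0.           0.           1.        ]] [[-0.77568559  0.63111757  0.00157434]
 [ 0.49025075  0.60411806 -0.62824801]
 [-0.39744945 -0.48655111 -0.77801154]] [ 0.49511352 -0.21116774  1.10593442]
top [[398.29523777   0.         253.14573675]
 [  0.         398.29523777 200.45889121]
 [  0.           0.           1.        ]] [[ 7.04738515e-03 -9.99975158e-01 -1.29948685e-04]
 [-9.97561668e-01 -7.02135253e-03 -6.94364408e-02]
 [ 6.94338035e-02  6.18977169e-04 -9.97586369e-01]] [-0.04682633  0.59549699  1.12856077]
{'time_s': 0.1, 'joint_positions': array([ 1.05391220e+00,  8.79119630e-02,  1.37210074e+00,  2.46472612e-05,
        1.68360701e+00, -1.03108716e-01]), 'joint_vel': array([-4.19921889e-06,  2.34512027e-04, -5.05545601e-03, -1.42513589e-03,
        9.19752360e-04, -1.41286033e-03]), 'effort': array([ 3.79806253e-03, -3.41250980e+01, -3.03301406e+01,  7.21081230e-02,
        3.03708413e-02, -8.51996720e-05]), 'tcp_pos': array([0.2208921 , 0.50315109, 0.20440557]), 'orientation': array([-6.45193840e-01, -3.07396954e+00,  3.01997773e-03]), 'force': array([-0.13451117,  0.650945  ,  1.05427005]), 'moment': array([-0.01788841,  0.0648646 ,  0.01744982]), 'grip_force': 0.0, 'gripper_width': 0.09434077473169403}
```

View pics/scene0.png

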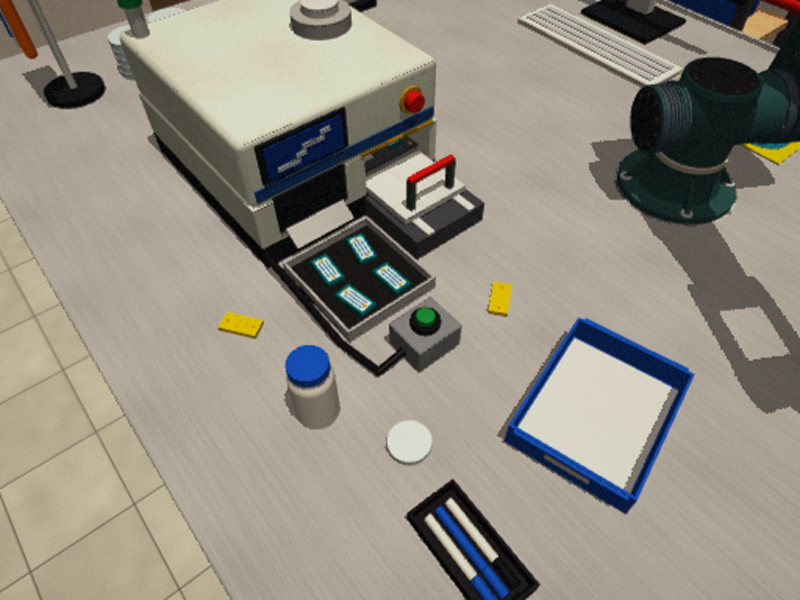

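View pics/top0.png

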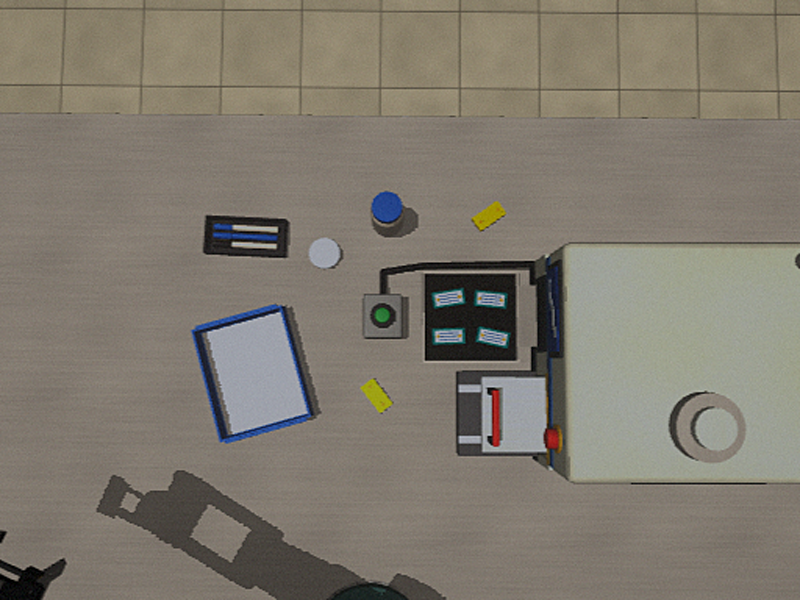

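The scene view shows four teal chips in the black tray at about (327,268), (361,247), (355,298) and (392,277). The two yellow look-alikes at (240,325) and (500,298) lie outside the tray, so I leave them alone. In the top view the chips are at (449,298), (490,300), (449,336) and (493,338), with the handle at (496,417), the button at (382,315) and the tote at about (255,373).

```bash
cat > h.py <<'E'
from station import state, viewer, robot
import cv2, numpy as np
from scipy.spatial.transform import Rotation as Ro
def grab(n): return viewer.get_image(n)
def ray(im,p):
    d=np.linalg.inv(im["camera_matrix"])@np.array([p[0],p[1],1.]); R=im["R"]
    return -R.T@im["t"], R.T@d
def onz(im,p,z):
    c,d=ray(im,p); return c+d*(z-c[2])/d[2]
def tri(ims,ps):
    A=[];b=[]
    for im,p in zip(ims,ps):
        c,d=ray(im,p); d=d/np.linalg.norm(d); M=np.eye(3)-np.outer(d,d); A.append(M); b.append(M@c)
    A=np.vstack(A); b=np.hstack(b); X=np.linalg.lstsq(A,b,rcond=None)[0]
    return X, np.linalg.norm(A@X-b)
def proj(im,X):
    q=im["camera_matrix"]@(im["R"]@np.asarray(X,float)+im["t"]); return q[:2]/q[2]
def blobs(im,lo,hi,amin=20,roi=None,close=0):
    hsv=cv2.cvtColor(im["color"],cv2.COLOR_RGB2HSV); m=cv2.inRange(hsv,lo,hi)
    if roi: k=np.zeros_like(m); x0,y0,x1,y1=roi; k[y0:y1,x0:x1]=1; m=m*k
    if close: m=cv2.morphologyEx(m,cv2.MORPH_CLOSE,np.ones((close,close)))
    cs,_=cv2.findContours(m,cv2.RETR_EXTERNAL,cv2.CHAIN_APPROX_NONE)
    return [c[:,0,:].astype(float) for c in cs if cv2.contourArea(c)>=amin]
def rect(pts):  # world xy points -> centre, long side dir angle, size
    (cx,cy),(w,h),a=cv2.minAreaRect(np.float32(pts*1000)); a=np.radians(a)
    if w<h: a+=np.pi/2; w,h=h,w
    return np.array([cx,cy])/1000,(a+np.pi/2)%np.pi-np.pi/2,(w,h)
def delta(X,closing=None):
    """shift in tool axes from now to TCP point X, and turn so that closing line (tool y) is at world angle `closing`"""
    s=state(); R=Ro.from_rotvec(s["orientation"]).as_matrix(); d=R.T@(np.array(X)-s["tcp_pos"])
    t=0.
    if closing is not None:
        a=np.arctan2(R[1,1],R[0,1]); t=-((closing-a+np.pi/2)%np.pi-np.pi/2)
    return np.round(d,4),round(t,3),"q6 %.2f"%s["joint_positions"][5]
E
python3 - <<'E'
from h import *
S=grab("scene");T=grab("top")
def c(b): return b.mean(0)
for n,im in(("S",S),("T",T)):
    for nm,lo,hi in(("red",(0,150,80),(8,255,255)),("green",(50,120,60),(75,255,255)),("teal",(80,100,40),(98,255,255)),("blue",(104,150,60),(120,255,255))):
        print(n,nm,[(np.round(cv2.minAreaRect(np.float32(b))[0]).tolist(),cv2.contourArea(np.float32(b))) for b in blobs(im,lo,hi,15)])
# manual
k=.64
prs={"h_near":((453,158),(498,446)),"h_far":((408,180),(494,389)),"btn":((425,315),(382,314)),
"tray_nl":((436,280),(424,361)),"tray_fl":((350,328),(424,273)),"c1":((327,268),(490,300)),"c2":((361,247),(493,338)),"c3":((355,298),(449,298)),"c4":((392,277),(449,336)),
"toteA":((583,322),(313,416)),"toteB":((692,374),(221,440)),"toteC":((628,508),(194,330)),"toteD":((510,430),(283,307))}
for n,(a,b) in prs.items():
    X,e=tri([S,T],[np.array(a)*k,np.array(b)*k]); print(n,X.round(4),round(e,4))
E
```

```text
S red [([276.0, 108.0], 131.5), ([265.0, 64.0], 113.5), ([504.0, 1.0], 33.0)]
S green [([272.0, 202.0], 95.0)]
S teal [([227.0, 191.0], 246.5), ([250.0, 177.0], 228.0), ([209.0, 172.0], 221.0), ([231.0, 158.0], 199.0), ([407.0, 124.0], 25.5), ([460.0, 130.0], 220.5), ([492.0, 92.0], 38.5), ([438.0, 68.0], 30.0), ([494.0, 68.0], 367.0)]
S blue [([309.0, 377.0], 110.0), ([302.0, 352.0], 417.5), ([196.0, 234.0], 558.0), ([383.0, 263.0], 8466.5), ([235.0, 91.0], 16.5), ([195.0, 93.0], 520.0)]
T red [([354.0, 280.0], 64.5), ([317.0, 268.0], 114.5)]
T green [([244.0, 201.0], 59.0)]
T teal [([286.0, 215.0], 197.0), ([315.0, 215.0], 200.0), ([313.0, 191.0], 194.5), ([287.0, 191.0], 195.0)]
T blue [([160.0, 239.0], 4490.5), ([157.0, 151.0], 104.5), ([142.0, 144.0], 27.0), ([247.0, 132.0], 265.0)]
h_near [ 0.367  -0.2153  0.1113] 0.0013
h_far [ 0.4641 -0.2093  0.1198] 0.0021
btn [ 0.5908 -0.0188  0.0715] 0.0001
tray_nl [ 0.5063 -0.0938  0.0166] 0.0037
tray_fl [ 0.6691 -0.0939  0.029 ] 0.0013
c1 [ 0.6229 -0.2184  0.0182] 0.002
c2 [ 0.5523 -0.2239  0.0157] 0.0015
c3 [ 0.6251 -0.1417  0.0178] 0.0002
c4 [ 0.5542 -0.1415  0.0157] 0.0008
toteA [0.4047 0.1095 0.0327] 0.0074
toteB [0.3656 0.2665 0.0463] 0.0001
toteC [0.5633 0.326  0.0226] 0.0032
toteD [0.6044 0.1652 0.0278] 0.002
```

```bash
python3 - <<'E'
from h import *
S=grab("scene");T=grab("top")
b=blobs(T,(0,150,80),(8,255,255),15,(300,200,340,320)); 
P=np.array([onz(T,p,.121)[:2] for p in b[0]]); print("bar",rect(P))
print("estop",tri([S,T],[(265,64),(354,280)]))
for nm,a,c,z in(("cabL",(567,243),(570,483),.24),("cabtop",(567,243),(800,242),.24),("bedL",(457,372),(457,455),.04),("trayL",(424,274),(424,361),.026),("trayT",(424,273),(517,274),.026)):
    X,Y=[onz(T,np.array(q)*.64,z) for q in(a,c)]; print(nm,X.round(4),Y.round(4),np.degrees(np.arctan2(*(Y-X)[1::-1])).round(2))
for b in blobs(T,(80,100,40),(98,255,255),100):
    print("chip",rect(np.array([onz(T,p,.018)[:2] for p in b])))
M=delta((.4155,-.212+.035,.25),np.pi/2); print(M)
print(proj(T,state()["tcp_pos"]))
E
```

```text
bar (array([ 0.41524753, -0.21010786]), np.float64(-0.003735349744944827), (90.31159973144531, 10.424312591552734))
estop (array([ 0.39185615, -0.28723869,  0.19266902]), np.float64(0.00164470360859647))
cabL [ 0.6883 -0.3001  0.24  ] [ 0.3329 -0.3002  0.24  ] -179.98
cabtop [ 0.6883 -0.3001  0.24  ] [ 0.6923 -0.6508  0.24  ] -89.35
bedL [ 0.489  -0.1542  0.04  ] [ 0.3412 -0.1543  0.04  ] -179.99
trayL [ 0.6684 -0.0947  0.026 ] [ 0.5082 -0.0953  0.026 ] -179.78
trayT [ 0.6702 -0.0947  0.026 ] [ 0.6696 -0.2664  0.026 ] -90.22
chip (array([ 0.5546402 , -0.13918375]), np.float64(-1.5637549049458892), (60.726173400878906, 28.845300674438477))
chip (array([ 0.55423724, -0.2211324 ]), np.float64(1.3665005790430107), (62.15874099731445, 30.283721923828125))
chip (array([ 0.62458069, -0.2171142 ]), np.float64(1.4775606549278768), (62.36032485961914, 30.132038116455078))
chip (array([ 0.62582153, -0.13903352]), np.float64(-1.4212646918559368), (61.514312744140625, 30.829235076904297))
(array([-0.4516, -0.5449, -0.0446]), np.float64(-0.414), 'q6 -0.10')
[ 20.54108381 351.87000871]
```

```bash
R="0 -0.2 -0.2408 -0.045 -0.414"; python3 -m jog '0 -0.2 -0.2408 -0.045 -0.414;0 -0.2 -0.2408 -0.045 -0.414;0 -0.2 -0.2408 -0.045 -0.414;0 -0.2 -0.2408 -0.045 -0.414;0 -0.2 -0.2408 -0.045 -0.414'; python3 -c "
from h import *
print(delta((.4155,-.176,.25),np.pi/2), state()['tcp_pos'])"
```

```text
time_s: 0.92
tcp_pos: [0.3055, 0.2079, 0.2499]
orientation: [-0.002, 3.14, 0.0]
force: [1.3, 0.3, 0.5]
gripper_width: 0.0938
grip_force: 0.0
(array([-1.096e-01, -3.840e-01, -1.000e-04]), np.float64(0.001), 'q6 -1.13') [0.30553885 0.20785218 0.24986401]
```

```bash
python3 -m jog '0 -0.11 -0.384 0 0;0 -0.11 -0.384 0 0;0 -0.11 -0.384 0 0;0 -0.11 -0.384 0 0;0 -0.11 -0.384 0 0' >/dev/null; python3 -m jog '0 0 0 0 0;0 0 0 0 0'; python3 -c "
from h import *
print(delta((.4155,-.176,.085),np.pi/2))"
```

```text
time_s: 1.8
tcp_pos: [0.3914, -0.0905, 0.2493]
orientation: [-0.001, -3.141, -0.001]
force: [-0.1, 0.7, -0.5]
gripper_width: 0.0939
grip_force: 0.0
(array([-0.0242, -0.0856,  0.1642]), np.float64(-0.0), 'q6 -1.94')
```

```bash
python3 -m jog '0 -0.024 -0.086 0 0;0 -0.024 -0.086 0.05 0;0 -0.024 -0.086 0.1 0;0 -0.024 -0.086 0.164 0;0 -0.024 -0.086 0.164 0';python3 -m jog '0 0 0 0 0'; python3 - <<'E'
from h import *
W=grab("wrist"); cv2.imwrite("pics/w1.png",W["color"][:,:,::-1])
print(W["R"].round(3),(-W["R"].T@W["t"]).round(4))
E
```

```text
time_s: 2.42
tcp_pos: [0.4111, -0.1721, 0.0798]
orientation: [0.005, -3.13, -0.012]
force: [0.6, -0.4, 0.2]
gripper_width: 0.094
grip_force: 0.0
time_s: 2.55
tcp_pos: [0.4174, -0.1764, 0.0881]
orientation: [-0.004, 3.138, -0.003]
force: [0.5, 0.0, -0.1]
gripper_width: 0.0942
grip_force: 0.0
[[-0.001  1.    -0.002]
 [ 0.962  0.002  0.274]
 [ 0.274 -0.002 -0.962]] [ 0.3401 -0.1757  0.2662]
```

View pics/w1.png

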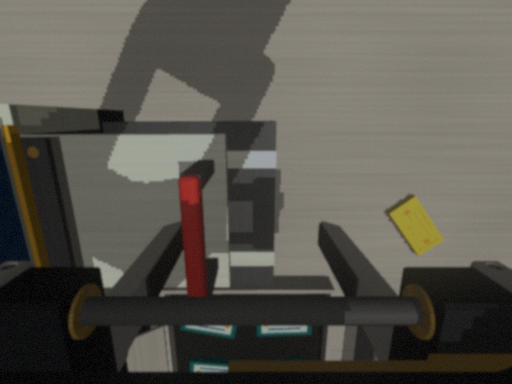

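The left finger stands behind the red bar (bar at px 180–207, finger at 110–180), and the body is wide along the closing line. Pulling the shuttle now.

```bash
python3 -m jog '0 0 0.01 0 0;0 0 0.035 0 0;0 0 0.065 0 0;0 0 0.095 0 0;0 0 0.12 0 0';python3 -m jog '0 0 0.02 0 0;0 0 0.033 0 0;0 0 0.038 0 0;0 0 0.040 0 0;0 0 0.040 0 0'; python3 -m jog '0 0 0.001 0 0;0 0 0 0 0'
```

```text
time_s: 3.22
tcp_pos: [0.4178, -0.0573, 0.0891]
orientation: [-0.001, 3.135, -0.008]
force: [-0.2, -3.8, 2.4]
gripper_width: 0.0942
grip_force: 1.9
time_s: 3.85
tcp_pos: [0.4172, -0.0205, 0.0873]
orientation: [0.001, 3.137, -0.013]
force: [2.2, -9.9, 3.3]
gripper_width: 0.094
grip_force: 5.2
time_s: 4.1
tcp_pos: [0.4172, -0.0205, 0.0873]
orientation: [0.002, 3.138, -0.012]
force: [-0.2, -9.9, 4.2]
gripper_width: 0.0937
grip_force: 4.3
```

```bash
python3 -m jog '0 0 -0.010 0 0;0 0 -0.010 -0.05 0;0 0 -0.010 -0.11 0;0 0 -0.05 -0.13 0.186;0 0 -0.10 -0.13 0.37';python3 -m jog '0 0 -0.05 0 0.186;0 0 -0.05 0 0.37;0 0 -0.05 0 0.55;0 0 -0.05 0 0.74;0 0 -0.05 0 0.92'; python3 -m jog '0 0 0 0 0.186;0 0 0 0 0.28;0 0 0 0 0.28'; python3 - <<'E'
from h import *
W=grab("wrist"); cv2.imwrite("pics/w2.png",W["color"][:,:,::-1])
for nm,y,z in(("a",-.221,.067),("b",-.221,.067)): print(proj(W,(.384 if nm=="a" else .446,y,z)))
print(W["camera_matrix"],(-W["R"].T@W["t"]).round(4))
print(state()["joint_positions"].round(2))
E
```

```text
time_s: 4.72
tcp_pos: [0.4168, -0.1171, 0.2181]
orientation: [0.581, 3.082, 0.002]
force: [0.3, -1.2, 0.4]
gripper_width: 0.0938
grip_force: 0.0
time_s: 5.35
tcp_pos: [0.3973, -0.1629, 0.2149]
orientation: [-1.895, -2.503, -0.003]
force: [-0.3, -0.0, 0.1]
gripper_width: 0.094
grip_force: 0.0
time_s: 5.72
tcp_pos: [0.3973, -0.1629, 0.215]
orientation: [-2.218, -2.223, -0.001]
force: [0.4, 0.1, -0.6]
gripper_width: 0.0939
grip_force: 0.0
[239.40575747 229.2080966 ]
[287.66049684 229.24906962]
[[273.31185791   0.         251.38940491]
 [  0.         273.31185791 194.7272897 ]
 [  0.           0.           1.        ]] [ 0.399  -0.0843  0.3935]
[-0.52 -0.19  1.61  0.    1.72 -0.52]
```

View pics/w2.png

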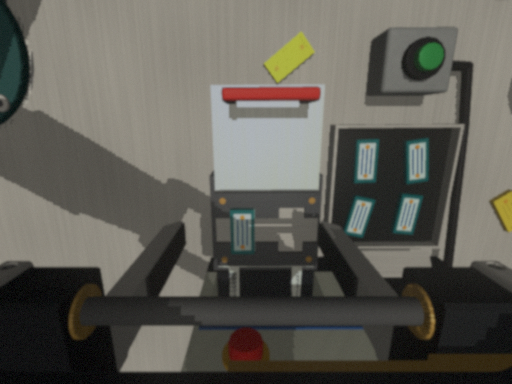

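Wrist view: one teal chip is in cavity_a at (242,230), cavity_b at (290,230) is empty, and four teal chips are in the tray. That makes five chips. The yellow ones at (289,57) and (505,208) are look-alikes outside the tray. Next I take a second wrist view to get heights by triangulation.

```bash
cat > m.py <<'E'
from h import *
import pickle
def teal(im,amin=60):
    out=[]
    for b in blobs(im,(80,70,40),(100,255,255),amin,close=5):
        out.append(cv2.minAreaRect(np.float32(b))[0]+(cv2.contourArea(np.float32(b)),b))
    return out
E
cat > snap.py <<'E'
import sys; from m import *
W=grab(sys.argv[1]); W["teal"]=teal(W); pickle.dump(W,open(sys.argv[2],"wb"))
cv2.imwrite("pics/%s.png"%sys.argv[2],W["color"][:,:,::-1])
for t in W["teal"]: print(np.round(t[:3],1))
E
python3 snap.py wrist v1; python3 -m jog '0.36 -0.02 0.06 0.0 0;0.36 -0.02 0.06 0 0;0.36 -0.02 0.06 0 0;0.36 -0.02 0.06 0 0'; python3 snap.py wrist v2; python3 - <<'E'
from m import *
A=pickle.load(open("v1","rb"));B=pickle.load(open("v2","rb"))
for a in A["teal"]:
    best=min(((tri([A,B],[a[:2],b[:2]]),b) for b in B["teal"]),key=lambda q:q[0][1]+ (abs(q[0][0][2]-.04)>.06))
    X,e=best[0]; z=.075 if X[1]>-.3 and X[0]<.5 else .018
    P=np.array([onz(B,p,z)[:2] for p in best[1][3]]); c,an,sz=rect(P)
    print(np.round(a[:2]),X.round(4),round(e,4),"rect@%.3f"%z,c.round(4),round(np.degrees(an),1),np.round(sz,1))
E
```

```text
[241.5 231.  975.5]
[358.6 215.9 877. ]
[406.7 213.6 907. ]
[ 365.9  160.4 1010.5]
[ 416.5  160.5 1056.5]
[  11.    56.5 1382.5]
time_s: 6.32
tcp_pos: [0.457, -0.1831, 0.2164]
orientation: [2.219, 2.222, 0.001]
force: [0.5, 0.8, 0.2]
gripper_width: 0.061
grip_force: 0.0
[193.6 212.1 160. ]
[318.5 202.1 880. ]
[366.9 199.7 919.5]
[ 323.4  145.  1042. ]
[ 374.5  145.1 1061.5]
[242. 231.] [ 0.3879 -0.2163  0.0795] 0.0028 rect@0.075 [ 0.388 -0.217] 89.6 [51.2 29.7]
[359. 216.] [ 0.5569 -0.2215  0.0155] 0.0001 rect@0.018 [ 0.556  -0.2215] 78.4 [62.9 33.5]
[407. 214.] [ 0.627  -0.2179  0.0154] 0.0001 rect@0.018 [ 0.6257 -0.2176] 85.3 [63.  34.4]
[366. 160.] [ 0.558  -0.1397  0.016 ] 0.0002 rect@0.018 [ 0.5576 -0.1402] -88.6 [62.3 32.9]
[416. 160.] [ 0.6281 -0.1397  0.0163] 0.0001 rect@0.018 [ 0.6272 -0.1404] -80.8 [62.5 33.6]
[11. 56.] [ 0.4441 -0.0972  0.4506] 0.0023 rect@0.075 [ 0.5426 -0.1347] -88.6 [52.8 27.9]
```

```bash
python3 - <<'E'
from m import *
A=pickle.load(open("v1","rb")); t=A["teal"][0]
print(rect(np.array([onz(A,p,.075)[:2] for p in t[3]])), onz(A,t[:2],.075))
print(delta((.387,-.221,.2),0))
E
python3 -m jog '0.36 -0.038 -0.07 0.0 0;0.36 -0.038 -0.07 0 0;0.36 -0.038 -0.07 0 0;0.36 -0.038 -0.07 0.08 0;0.36 -0.038 -0.07 0.08 0';python3 -m jog '0.36 0 0 0 0';python3 snap.py wrist v3; python3 snap.py top t3;python3 snap.py scene s3; python3 - <<'E'
from m import *
A=pickle.load(open("v3","rb")); 
print(proj(A,(.387,-.221,.075)),proj(A,state()["tcp_pos"]));print(delta((.387,-.221,.0685),0))
P,Q=[pickle.load(open(n,"rb")) for n in("t3","s3")]
print(proj(P,(.387,-.221,.075)),proj(Q,(.387,-.221,.075)))
E
```

```text
(array([ 0.38724084, -0.22095512]), np.float64(-1.5675255709636766), (59.641536712646484, 28.46468734741211)) [ 0.38702748 -0.22026039  0.075     ]
(array([-0.0378, -0.0701,  0.0165]), np.float64(0.001), 'q6 -0.50')
time_s: 7.0
tcp_pos: [0.386, -0.2191, 0.1315]
orientation: [-2.214, -2.218, 0.0]
force: [-0.9, 0.1, 0.4]
gripper_width: 0.0604
grip_force: 0.0
time_s: 7.12
tcp_pos: [0.3876, -0.2206, 0.1347]
orientation: [-2.218, -2.222, -0.0]
force: [0.2, -0.3, 0.8]
gripper_width: 0.0599
grip_force: 0.0
[ 249.5  208.  1887. ]
[ 399.8  192.2 1556. ]
[ 461.8  188.2 1652.5]
[ 412.3  116.8 1929. ]
[ 478.5  116.3 2017.5]
[238.  379.5 105.5]
[ 335.7  346.3 4329.5]
[286.5 215.  202. ]
[314.9 215.4 201. ]
[313.5 191.1 198. ]
[286.6 190.4 202.5]
[217.9 181.7 520. ]
[241.  168.5 468. ]
[447.5 135.   71.5]
[416.6 126.9 241. ]
[281.3 114.2 184.5]
[405.5 101.2  83.5]
[248.77619288 208.3046045 ] [251.05531383 238.33240239]
(array([ 0.0013, -0.0024,  0.0694]), np.float64(0.002), 'q6 -0.65')
[318.35104191 276.31715954] [281.58492477 114.28500436]
```

View pics/v3.png

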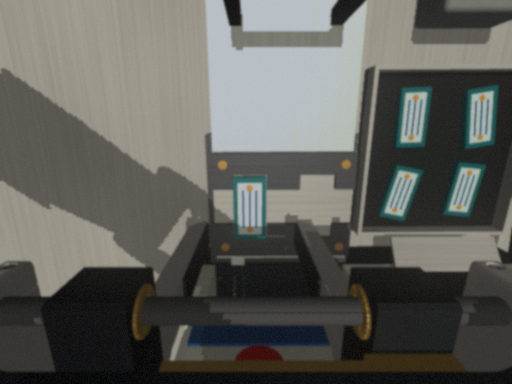

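The chip agrees in all views: wrist (249.5,208) and scene (281.3,114.2) match the prediction for (0.387,−0.221,0.075). It sits between the fingers, so I descend in two stages.

```bash
python3 -m jog '0.36 0 0 0.03 0;0.36 0 0 0.055 0;0.36 0 0 0.06 0;0.36 0 0 0.06 0;0.36 0 0 0.06 0'; python3 -c "
from h import *
print(delta((.3875,-.2205,.0688),0))"
```

```text
time_s: 7.9
tcp_pos: [0.3887, -0.2221, 0.0772]
orientation: [2.218, 2.22, 0.001]
force: [-0.7, -0.4, 0.1]
gripper_width: 0.0605
grip_force: 0.0
(array([ 0.0016, -0.0012,  0.0084]), np.float64(0.001), 'q6 -0.65')
```

```bash
python3 -m jog '0.36 0.0015 -0.001 0.004 0;0.36 0.0015 -0.001 0.0085 0;0.36 0.0015 -0.001 0.0085 0;0.6 0.0015 -0.001 0.0085 0;0.6 0.0015 -0.001 0.0085 0' 15; python3 -m jog '0.8 0 0 0 0;0.8 0 0 0 0;0.8 0 0 0 0;0.8 0 0 0 0' 15; python3 -m jog '0.8 0 0 -0.01 0;0.8 0 0 -0.03 0;0.8 0 0 -0.08 0;0.8 0 0 -0.14 0;0.8 0 0 -0.15 0' 15; python3 snap.py top t4 ;python3 -c "
from h import *
T=grab('top')
for b in blobs(T,(104,130,50),(122,255,255),800,(80,150,230,320),5):
  print(rect(np.array([onz(T,p,.045)[:2] for p in b])))
print(state()['joint_positions'].round(2))"
```

```text
time_s: 8.52
tcp_pos: [0.3867, -0.2201, 0.0672]
orientation: [2.22, 2.222, -0.0]
force: [-0.6, 0.5, 3.2]
gripper_width: 0.0437
grip_force: 1.8
time_s: 9.02
tcp_pos: [0.3866, -0.2201, 0.0672]
orientation: [2.22, 2.222, -0.001]
force: [-1.1, -0.2, 5.5]
gripper_width: 0.0298
grip_force: 16.3
time_s: 9.65
tcp_pos: [0.3884, -0.221, 0.2219]
orientation: [2.214, 2.217, 0.003]
force: [-0.7, -0.5, -0.3]
gripper_width: 0.0295
grip_force: 15.0
[240.5 379.5 140. ]
[ 356.   354.9 4963. ]
[314.9 215.4 199. ]
[286.5 214.8 203. ]
[313.5 191.1 198.5]
[286.6 190.5 200.5]
(array([0.48564496, 0.21727713]), np.float64(0.2799628455132761), (217.4127655029297, 169.51803588867188))
[-0.64 -0.15  1.58  0.    1.71 -0.65]
```

```bash
cat > tote.py <<'E'
from h import *
from scipy.optimize import minimize
def fit_tote(names=("top","scene"),verbose=True):
    obs=[]
    for n,roi in (("top",(80,150,240,320)),("scene",(310,190,500,340))):
        if n not in names: continue
        im=grab(n); hsv=cv2.cvtColor(im["color"],cv2.COLOR_RGB2HSV); m=cv2.inRange(hsv,(104,130,40),(124,255,255))
        k=np.zeros_like(m); x0,y0,x1,y1=roi; k[y0:y1,x0:x1]=1; m*=k
        cs,_=cv2.findContours(cv2.morphologyEx(m,cv2.MORPH_CLOSE,np.ones((3,3))),cv2.RETR_EXTERNAL,cv2.CHAIN_APPROX_NONE)
        c=max(cs,key=lambda c:cv2.contourArea(cv2.convexHull(c))); h=cv2.convexHull(c)[:,0].astype(np.float32)
        g=h.mean(0); h=g+(h-g)*(1+.5/np.linalg.norm(h-g,axis=1,keepdims=True)) # pixel edges
        obs.append((im,h.astype(np.float32)))
    box=np.array([(a*.104,b*.084,z) for a in(-1,1) for b in(-1,1) for z in(0,.045)])
    def cost(p,full=False):
        R=Ro.from_euler("z",p[2]*10).as_matrix(); s=[]
        for im,h in obs:
            q=cv2.convexHull(np.float32([proj(im,R@b+[p[0],p[1],0]) for b in box]))[:,0]
            a,_=cv2.intersectConvexConvex(q,h); s.append((cv2.contourArea(q)+cv2.contourArea(h)-2*a)/cv2.contourArea(h))
        return s if full else sum(s)
    best=None
    for y0 in (.028,):
        r=minimize(cost,(.49,.215,y0),method="Nelder-Mead",options=dict(initial_simplex=[(.49,.215,y0),(.51,.215,y0),(.49,.235,y0),(.49,.215,y0+.012)],xatol=1e-5,fatol=1e-5,maxiter=600))
    x,y,w=r.x; w*=10
    if verbose: print("tote %.4f %.4f yaw %.4f"%(x,y,w),"err",np.round(cost(r.x,True),3))
    return np.array([x,y]),w
def slot(u,v,T=None):
    c,w=T or fit_tote(); return c+Ro.from_euler("z",w).as_matrix()[:2,:2]@[u,v],w
if __name__=="__main__":
    fit_tote(("top",)); fit_tote(("scene",)); c,w=fit_tote()
    for v in(-.036,.036): print([slot(u,v,(c,w))[0].round(3).tolist() for u in(-.06,0,.06)])
    print(delta((*slot(-.06,-.036,(c,w))[0],.2),w))
E
python3 tote.py
```

```text
tote 0.4845 0.2190 yaw 0.2801 err [0.067]
tote 0.4846 0.2156 yaw 0.2798 err [0.022]
tote 0.4844 0.2164 yaw 0.2758 err [0.09  0.026]
[[0.436, 0.165], [0.494, 0.182], [0.552, 0.198]]
[[0.417, 0.235], [0.475, 0.251], [0.532, 0.267]]
(array([0.3845, 0.0512, 0.0154]), np.float64(-0.275), 'q6 -0.65')
```

```bash
python3 -m jog '0.8 0.3845 0.051 0 -0.275;0.8 0.3845 0.051 0 -0.275;0.8 0.3845 0.051 0 -0.275;0.8 0.3845 0.051 0 -0.275;0.8 0.3845 0.051 0 -0.275'; python3 -c "
from h import *
print(delta((.436,.165,.075),.279))"
```

```text
time_s: 10.58
tcp_pos: [0.4265, 0.0919, 0.2152]
orientation: [-1.894, -2.504, 0.003]
force: [-0.3, 0.3, 0.5]
gripper_width: 0.0294
grip_force: 15.0
(array([0.0677, 0.0294, 0.1402]), np.float64(-0.003), 'q6 -0.19')
```

```bash
python3 -m jog '0.8 0.068 0.029 0 -0.004;0.8 0.068 0.029 0.04 -0.004;0.8 0.068 0.029 0.09 -0.004;0.8 0.068 0.029 0.14 -0.004;0.8 0.068 0.029 0.14 -0.004'; python3 -m jog '0.8 0 0 0 0';python3 snap.py wrist v5; python3 -c "
from h import *
print(delta((.436,.165,.006),.279))
W=grab('wrist')
for u in(-.1,.1):
  for v in(-.08,.08):
    p=np.array([.4845,.2165])+Ro.from_euler('z',.279).as_matrix()[:2,:2]@[u,v]; print(u,v,proj(W,(*p,.005)).round(0),proj(W,(*p,.045)).round(0))"
```

```text
time_s: 11.2
tcp_pos: [0.4317, 0.1622, 0.071]
orientation: [-1.884, -2.503, 0.016]
force: [0.1, 0.0, 0.1]
gripper_width: 0.0298
grip_force: 15.0
time_s: 11.32
tcp_pos: [0.4373, 0.1634, 0.078]
orientation: [1.89, 2.509, 0.001]
force: [0.6, -0.5, 0.7]
gripper_width: 0.0298
grip_force: 15.0
[ 251.5  238.5 3436.5]
(array([ 0.002 , -0.0021,  0.0731]), np.float64(0.001), 'q6 -0.04')
-0.1 -0.08 [208. 242.] [202. 262.]
-0.1 0.08 [200.  70.] [191.  60.]
0.1 -0.08 [406. 242.] [432. 262.]
0.1 0.08 [435.  70.] [472.  60.]
```

View pics/v5.png

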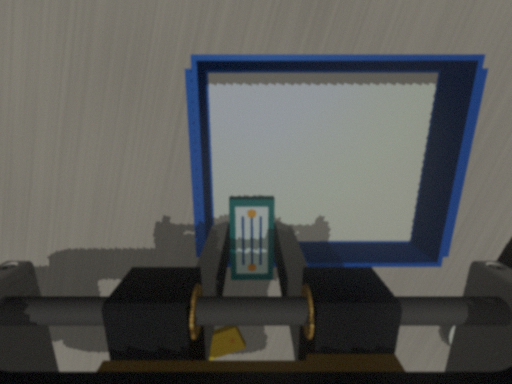

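The wrist view shows the held chip at (252,238) over the tote, and the floor corners sit about 5 px (4 mm) further along tote +x than predicted. I shift by that and lower.

```bash
python3 -m jog '0.8 0.002 0.0036 0.02 0;0.8 0.002 0.0036 0.05 0;0.8 0.002 0.0036 0.065 0;0.8 0.002 0.0036 0.065 0;0.8 0.002 0.0036 0.065 0'; python3 -m jog '0.8 0 0 0 0'; python3 -c "
from h import *
print(delta((.4415,.1667,.005),.279))"
```

```text
time_s: 12.05
tcp_pos: [0.4409, 0.1665, 0.0135]
orientation: [1.889, 2.508, 0.004]
force: [-0.0, 0.2, -0.3]
gripper_width: 0.0302
grip_force: 15.0
time_s: 12.18
tcp_pos: [0.4407, 0.1665, 0.0133]
orientation: [1.889, 2.508, 0.003]
force: [-0.5, -0.3, 0.6]
gripper_width: 0.0296
grip_force: 15.0
(array([0.    , 0.0008, 0.0083]), np.float64(0.001), 'q6 -0.04')
```

```bash
python3 -m jog '0.8 0 0.0 0.005 0;0.8 0 0 0.008 0;0.8 0 0 0.008 0' ;python3 -m jog '0.6 0 0 0 0;0.57 0 0 0 0;0.57 0 0 0 0';  python3 -m jog '0.57 0 0 -0.02 0;0.57 0 0 -0.05 0;0.5 0 0 -0.1 0;0.4 0 0 -0.16 0;0.36 0 0 -0.21 0'; python3 -c "
from h import *
print(delta((.558,-.1395,.20),np.radians(1.0)))"; python3 snap.py wrist v6; python3 - <<'E'
from m import *
W=pickle.load(open("v6","rb"))
for t in W["teal"]: print(rect(np.array([onz(W,p,.013)[:2] for p in t[3]])))
E
```

```text
time_s: 12.55
tcp_pos: [0.4398, 0.1663, 0.0052]
orientation: [1.89, 2.51, 0.0]
force: [-3.1, -1.9, 7.9]
gripper_width: 0.0299
grip_force: 18.0
time_s: 12.92
tcp_pos: [0.4419, 0.1667, 0.0053]
orientation: [1.888, 2.507, 0.006]
force: [3.9, 1.2, 4.9]
gripper_width: 0.0403
grip_force: 2.7
time_s: 13.55
tcp_pos: [0.4384, 0.1659, 0.2147]
orientation: [-1.888, -2.508, 0.004]
force: [1.0, 1.7, -0.3]
gripper_width: 0.0596
grip_force: 0.0
(array([-0.3266,  0.0306,  0.0145]), np.float64(0.263), 'q6 -0.04')
[270.6 353.9  83.5]
[  2.5 210.  118.5]
[252.5 176.5 710. ]
(array([ 0.5577536 , -0.12504781]), np.float64(0.04360281716797165), (32.9296760559082, 30.95532989501953))
(array([0.10233089, 0.01464596]), np.float64(-1.5352732033178995), (54.354244232177734, 7.168312072753906))
(array([0.4419165 , 0.16513333]), np.float64(-1.2812957360221517), (56.63178253173828, 26.623437881469727))
```

```bash
python3 -m jog '0.36 -0.3266 0.031 0 0.256;0.36 -0.3266 0.031 0 0.256;0.36 -0.3266 0.031 0 0.256;0.45 -0.3266 0.031 0 0.256;0.53 -0.3266 0.031 0 0.256' >/dev/null; python3 -m jog '0.53 -0.03 0.01 0 0;0.53 -0.03 0.01 0 0'; python3 -c "
from h import *
print(delta((.5577,-.14,.09),np.radians(1.4)))"
```

```text
time_s: 14.48
tcp_pos: [0.5636, -0.1561, 0.211]
orientation: [-2.195, -2.24, 0.004]
force: [0.7, 1.0, -0.4]
gripper_width: 0.0446
grip_force: 0.0
(array([ 0.016 , -0.0049,  0.121 ]), np.float64(-0.004), 'q6 -0.39')
```

```bash
python3 -m jog '0.53 0.016 -0.005 0.04 -0.004;0.53 0.016 -0.005 0.1 -0.004;0.53 0.016 -0.005 0.121 -0.004;0.53 0.016 -0.005 0.121 -0.004;0.53 0.016 -0.005 0.121 -0.004'; python3 snap.py wrist v7; cat > chips.py <<'E'
import sys; from m import *
W=pickle.load(open(sys.argv[1],"rb")); z=float(sys.argv[2])
print("tcp",state()["tcp_pos"].round(4))
for t in W["teal"]:
    c,a,s=rect(np.array([onz(W,p,z)[:2] for p in t[3]]))
    if s[1]>20: print(np.round(t[:2]),c.round(4),"closing",round((a-np.pi/2+np.pi/2)%np.pi-np.pi/2,3),np.round(s,1), "d",*delta((*c,float(sys.argv[3])),a-np.pi/2)[:2])
E
python3 chips.py v7 .018 .0115
```

```text
time_s: 15.1
tcp_pos: [0.5598, -0.1379, 0.0942]
orientation: [2.188, 2.253, 0.001]
force: [0.6, 0.3, 0.7]
gripper_width: 0.0438
grip_force: 0.0
[324.6 256.  106. ]
[244.9 274.3 401. ]
[ 318.6  205.  1870. ]
[ 246.5  203.5 1924. ]
tcp [ 0.5603 -0.1382  0.0949]
[245. 274.] [ 0.5569 -0.2178] closing -0.198 [59.7 31.4] d [-0.0794 -0.0059  0.0834] 0.227
[319. 205.] [ 0.6275 -0.1397] closing 0.16 [62.5 32.2] d [-0.0034  0.0669  0.0836] -0.131
[246. 204.] [ 0.5575 -0.1402] closing 0.033 [62.6 31.8] d [-0.0018 -0.003   0.0834] -0.004
```

View pics/v7.png

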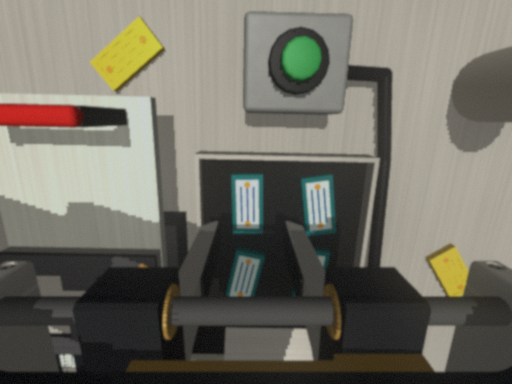

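The wrist view shows the target chip at (246,204) between the fingers. The yellow pieces at (127,53) and (450,270) are outside the tray and stay there.

```bash
python3 -m jog '0.53 -0.002 -0.003 0.04 -0.002;0.53 -0.002 -0.003 0.07 -0.002;0.53 -0.002 -0.003 0.075 -0.002;0.53 -0.002 -0.003 0.075 -0.002;0.53 -0.002 -0.003 0.075 -0.002'; python3 -c "
from h import *
print(delta((.5575,-.1402,.011),.03))"
```

```text
time_s: 15.78
tcp_pos: [0.558, -0.1411, 0.0203]
orientation: [2.185, 2.252, 0.003]
force: [0.1, 0.3, 0.8]
gripper_width: 0.0444
grip_force: 0.0
(array([ 0.0009, -0.0005,  0.0093]), np.float64(-0.0), 'q6 -0.38')
```

```bash
python3 -m jog '0.53 0 0 0.005 0;0.53 0 0 0.009 0;0.53 0 0 0.009 0;0.8 0 0 0.009 0;0.8 0 0 0.009 0' 15; python3 -m jog '0.8 0 0 0 0;0.8 0 0 0 0;0.8 0 0 0 0' 15; python3 -m jog '0.8 0 0 -0.01 0;0.8 0 0 -0.03 0;0.8 0 0 -0.08 0;0.8 0 0 -0.14 0;0.8 0 0 -0.15 0' 15; python3 - <<'E'
from tote import *
T=fit_tote(); s,w=slot(0.003,-.036,T); print(s,delta((*s,.16),.279))
E
```

```text
time_s: 16.4
tcp_pos: [0.5568, -0.1409, 0.0103]
orientation: [2.187, 2.254, 0.0]
force: [-1.8, -0.0, 4.6]
gripper_width: 0.0296
grip_force: 16.5
time_s: 16.77
tcp_pos: [0.5568, -0.1409, 0.0103]
orientation: [2.187, 2.254, 0.0]
force: [-1.2, 0.9, 5.5]
gripper_width: 0.0296
grip_force: 16.4
time_s: 17.4
tcp_pos: [0.5591, -0.1415, 0.1653]
orientation: [2.181, 2.247, 0.007]
force: [0.1, -0.1, -0.8]
gripper_width: 0.0299
grip_force: 15.0
tote 0.4845 0.2163 yaw 0.2772 err [0.09  0.025]
[0.49721063 0.18250714] (array([ 3.25e-01, -5.03e-02,  3.00e-04]), np.float64(-0.249), 'q6 -0.38')
```

```bash
python3 -m jog '0.8 0.325 -0.05 0 -0.249;0.8 0.325 -0.05 0 -0.249;0.8 0.325 -0.05 0 -0.249;0.8 0.325 -0.05 0 -0.249;0.8 0.325 -0.05 0 -0.249'; python3 -m jog '0.8 0.02 0 0 0;0.8 0.02 0 0 0';python3 -c "
from h import *
print(delta((.4973,.1827,.0135),.279))"
```

```text
time_s: 18.12
tcp_pos: [0.4975, 0.1682, 0.1559]
orientation: [-1.889, -2.506, 0.006]
force: [0.4, -0.3, 0.1]
gripper_width: 0.0299
grip_force: 15.0
time_s: 18.38
tcp_pos: [0.4923, 0.1869, 0.1562]
orientation: [-1.885, -2.509, 0.006]
force: [-0.5, 0.1, -0.6]
gripper_width: 0.0298
grip_force: 15.0
(array([-0.0054,  0.0044,  0.1427]), np.float64(0.003), 'q6 -0.03')
```

```bash
python3 -m jog '0.8 -0.0054 0.0044 0.05 0.003;0.8 -0.0054 0.0044 0.1 0.003;0.8 -0.0054 0.0044 0.135 0.003;0.8 -0.0054 0.0044 0.1427 0.003;0.8 -0.0054 0.0044 0.1427 0.003'; python3 -m jog '0.8 0 0 0 0;0.8 0 0 0 0'; python3 -c "
from h import *
print(delta((.4973,.1827,.0055),.279))"
```

```text
time_s: 19.0
tcp_pos: [0.4999, 0.181, 0.016]
orientation: [-1.896, -2.504, 0.001]
force: [0.7, 0.8, 0.8]
gripper_width: 0.0298
grip_force: 15.0
time_s: 19.25
tcp_pos: [0.5012, 0.1822, 0.0181]
orientation: [1.893, 2.504, 0.004]
force: [0.0, 0.3, -0.6]
gripper_width: 0.03
grip_force: 15.0
(array([ 0.0015, -0.0036,  0.0126]), np.float64(-0.003), 'q6 -0.03')
```

```bash
python3 -m jog '0.8 0.0015 -0.0036 0.0 -0.003;0.8 0.0015 -0.0036 0.008 -0.003;0.8 0.0015 -0.0036 0.0125 -0.003;0.8 0.0015 -0.0036 0.0125 -0.003' ;python3 -m jog '0.6 0 0 0 0;0.57 0 0 0 0;0.57 0 0 0 0';  python3 -m jog '0.57 0 0 -0.02 0;0.57 0 0 -0.05 0;0.57 0 0 -0.1 0;0.53 0 0 -0.13 0;0.53 0 0 -0.15 0';python3 -m jog '0.53 0 0 0 0'; python3 snap.py wrist v8; python3 chips.py v8 .013 .2; python3 -c "
from h import *
print(delta((.6275,-.14,.16),.16))"
```

```text
time_s: 19.75
tcp_pos: [0.4956, 0.1825, 0.0052]
orientation: [-1.89, -2.509, 0.001]
force: [-4.5, -0.9, 10.7]
gripper_width: 0.0296
grip_force: 20.3
time_s: 20.12
tcp_pos: [0.4986, 0.1831, 0.0054]
orientation: [1.889, 2.506, 0.008]
force: [4.3, 1.7, 4.5]
gripper_width: 0.0404
grip_force: 2.7
time_s: 20.75
tcp_pos: [0.4954, 0.1822, 0.1543]
orientation: [-1.89, -2.508, 0.002]
force: [-0.6, 0.1, -0.2]
gripper_width: 0.0443
grip_force: 0.0
time_s: 20.88
tcp_pos: [0.4961, 0.1824, 0.1544]
orientation: [1.891, 2.508, 0.001]
force: [0.1, -0.0, -0.2]
gripper_width: 0.0439
grip_force: 0.0
[ 203.   186.8 1059. ]
[ 250.5  184.5 1020. ]
tcp [0.4954 0.1822 0.1529]
[203. 187.] [0.4427 0.1656] closing 0.288 [58.4 28.8] d [-0.0015 -0.0553 -0.047 ] -0.009
[250. 184.] [0.4972 0.1837] closing 0.289 [58.3 27.2] d [ 0.0009  0.0021 -0.0471] -0.01
(array([-0.3462,  0.0382, -0.0072]), np.float64(0.119), 'q6 -0.03')
```

```bash
python3 -m jog '0.53 -0.346 0.038 0 0.119;0.53 -0.346 0.038 0 0.119;0.53 -0.346 0.038 0 0.119;0.53 -0.346 0.038 0 0.119;0.53 -0.346 0.038 0 0.119' ; python3 -m jog '0.53 -0.04 0 0 0;0.53 -0.04 0.00 0.05 0;0.53 -0.04 0 0.05 0;0.53 -0.04 0 0.05 0'; python3 snap.py wrist v9; python3 chips.py v9 .018 .0115
```

```text
time_s: 21.55
tcp_pos: [0.6135, -0.1083, 0.1508]
orientation: [-2.034, -2.388, 0.003]
force: [0.1, 0.9, 1.1]
gripper_width: 0.0441
grip_force: 0.0
time_s: 22.05
tcp_pos: [0.6203, -0.1456, 0.1033]
orientation: [-2.035, -2.391, 0.001]
force: [-0.7, 0.8, -0.5]
gripper_width: 0.0443
grip_force: 0.0
[ 245.3  261.8 1477. ]
[173.  244.5 235. ]
[ 258.   194.5 1796.5]
tcp [ 0.6212 -0.1458  0.1049]
[245. 262.] [ 0.6266 -0.2164] closing -0.089 [63.9 31.8] d [-0.0705 -0.0061  0.0934] 0.25
[173. 245.] [ 0.5477 -0.2087] closing -0.614 [54.9 21.6] d [-0.0503 -0.0827  0.0933] 0.775
[258. 194.] [ 0.6278 -0.1402] closing 0.16 [61.4 31.6] d [0.0046 0.0074 0.0934] 0.001
```

```bash
python3 -m jog '0.53 0.0046 0.0074 0.04 0;0.53 0.0046 0.0074 0.075 0;0.53 0.0046 0.0074 0.085 0;0.53 0.0046 0.0074 0.085 0;0.53 0.0046 0.0074 0.085 0';python3 -m jog '0.53 0 0 0 0'; python3 -c "
from h import *
print(delta((.6278,-.1402,.011),.16))"
```

```text
time_s: 22.72
tcp_pos: [0.6289, -0.141, 0.0215]
orientation: [2.034, 2.389, 0.003]
force: [0.5, -1.3, -0.8]
gripper_width: 0.0442
grip_force: 0.0
time_s: 22.85
tcp_pos: [0.6285, -0.1409, 0.0208]
orientation: [2.035, 2.389, 0.002]
force: [-0.2, -0.3, 0.7]
gripper_width: 0.0441
grip_force: 0.0
(array([ 0.0009, -0.0006,  0.0098]), np.float64(-0.0), 'q6 -0.47')
```

```bash
python3 -m jog '0.53 0.001 -0.0006 0.005 0;0.53 0.001 -0.0006 0.0095 0;0.53 0.001 -0.0006 0.0095 0;0.8 0.001 -0.0006 0.0095 0;0.8 0.001 -0.0006 0.0095 0' 15; python3 -m jog '0.8 0 0 0 0;0.8 0 0 0 0' 15; python3 -m jog '0.8 0 0 -0.01 0;0.8 0 0 -0.03 0;0.8 0 0 -0.08 0;0.8 0 0 -0.14 0;0.8 0 0 -0.15 0' 15;python3 -m jog '0.8 0 0 0 0';  python3 - <<'E'
from tote import *
T=fit_tote(); s,w=slot(0.061,-.036,T); print(s,delta((*s,.16),.279))
E
```

```text
time_s: 23.48
tcp_pos: [0.6269, -0.14, 0.0103]
orientation: [2.036, 2.391, 0.0]
force: [-1.0, -0.7, 5.6]
gripper_width: 0.0298
grip_force: 16.3
time_s: 23.72
tcp_pos: [0.6269, -0.14, 0.0103]
orientation: [2.036, 2.391, 0.0]
force: [-1.4, 0.5, 4.8]
gripper_width: 0.0297
grip_force: 16.3
time_s: 24.35
tcp_pos: [0.6296, -0.1406, 0.1673]
orientation: [2.029, 2.383, 0.008]
force: [-0.1, 0.1, -0.4]
gripper_width: 0.03
grip_force: 15.0
time_s: 24.48
tcp_pos: [0.627, -0.1398, 0.1608]
orientation: [2.035, 2.39, 0.002]
force: [-0.3, -0.1, -1.6]
gripper_width: 0.0296
grip_force: 15.0
tote 0.4842 0.2166 yaw 0.2733 err [0.087 0.03 ]
[0.55267449 0.19835429] (array([ 0.345 , -0.0181, -0.0023]), np.float64(-0.119), 'q6 -0.47')
```

```bash
python3 -m jog '0.8 0.345 -0.018 0 -0.119;0.8 0.345 -0.018 0 -0.119;0.8 0.345 -0.018 0 -0.119;0.8 0.345 -0.018 0 -0.119;0.8 0.345 -0.018 0 -0.119'; python3 -m jog '0.8 0.04 0 0 0;0.8 0.04 0 0.05 0;0.8 0.04 0 0.09 0;0.8 0.04 0 0.09 0;0.8 0.04 0 0.09 0';python3 -c "
from h import *
print(delta((.5531,.1987,.0135),.279))"
```

```text
time_s: 25.2
tcp_pos: [0.5587, 0.1673, 0.1562]
orientation: [-1.889, -2.506, 0.006]
force: [0.5, 0.2, -0.3]
gripper_width: 0.0301
grip_force: 15.0
time_s: 25.82
tcp_pos: [0.5498, 0.2042, 0.0694]
orientation: [-1.891, -2.508, 0.0]
force: [0.5, 0.4, -0.5]
gripper_width: 0.0297
grip_force: 15.0
(array([-0.0062,  0.0016,  0.0559]), np.float64(-0.0), 'q6 -0.02')
```

```bash
python3 -m jog '0.8 -0.0062 0.0016 0 0;0.8 -0.0062 0.0016 0.04 0;0.8 -0.0062 0.0016 0.056 0;0.8 -0.0062 0.0016 0.056 0;0.8 -0.0062 0.0016 0.056 0'; python3 -m jog '0.8 0 0 0 0'; python3 -c "
from h import *
print(delta((.5531,.1987,.0055),.279))"
```

```text
time_s: 26.45
tcp_pos: [0.5541, 0.199, 0.0149]
orientation: [1.89, 2.507, 0.003]
force: [-0.3, -0.6, 0.1]
gripper_width: 0.0297
grip_force: 15.0
time_s: 26.58
tcp_pos: [0.5541, 0.1991, 0.0149]
orientation: [1.89, 2.507, 0.004]
force: [1.0, -0.1, -0.4]
gripper_width: 0.03
grip_force: 15.0
(array([-0.0001, -0.0011,  0.0094]), np.float64(0.0), 'q6 -0.03')
```

```bash
python3 -m jog '0.8 0 -0.001 0.005 0;0.8 0 -0.001 0.009 0;0.8 0 -0.001 0.009 0' ;python3 -m jog '0.6 0 0 0 0;0.57 0 0 0 0;0.57 0 0 0 0';  python3 -m jog '0.57 0 0 -0.02 0;0.57 0 0 -0.05 0;0.57 0 0 -0.1 0;0.53 0 0 -0.13 0;0.53 0 0 -0.15 0';python3 -m jog '0.53 0 0 0 0'; python3 snap.py wrist v10; python3 chips.py v10 .013 .2; python3 -c "
from h import *
print(delta((.6265,-.217,.16),-.089))"
```

```text
time_s: 26.95
tcp_pos: [0.552, 0.1986, 0.0053]
orientation: [1.891, 2.509, 0.001]
force: [-1.4, 0.2, 5.5]
gripper_width: 0.0295
grip_force: 17.4
time_s: 27.32
tcp_pos: [0.5536, 0.1989, 0.0054]
orientation: [1.89, 2.507, 0.005]
force: [4.2, 0.8, 3.9]
gripper_width: 0.0402
grip_force: 2.2
time_s: 27.95
tcp_pos: [0.5511, 0.1983, 0.1547]
orientation: [-1.89, -2.508, 0.003]
force: [0.3, 0.9, 1.1]
gripper_width: 0.0442
grip_force: 0.0
time_s: 28.08
tcp_pos: [0.5519, 0.1985, 0.1549]
orientation: [1.891, 2.509, 0.001]
force: [-0.5, -0.1, -0.3]
gripper_width: 0.044
grip_force: 0.0
[ 155.5  187.  1087.5]
[ 251.5  185.  1035. ]
[ 203.3  184.6 1061.5]
tcp [0.5512 0.1983 0.1533]
[155. 187.] [0.4434 0.1658] closing 0.284 [58.5 29.5] d [-0.0015 -0.1127 -0.0465] -0.004
[252. 185.] [0.554  0.1994] closing 0.278 [57. 28.] d [ 0.0002  0.0029 -0.0467] 0.001
[203. 185.] [0.498 0.184] closing 0.278 [58.2 28.9] d [ 0.0009 -0.0551 -0.0466] 0.001
(array([-0.42  , -0.042 , -0.0066]), np.float64(0.368), 'q6 -0.03')
```

```bash
python3 -m jog '0.53 -0.3 -0.03 0 0.368;0.53 -0.3 -0.03 0 0.368;0.53 -0.3 -0.03 0 0.368;0.53 -0.3 -0.03 0 0.368;0.53 -0.3 -0.03 0 0.368' ; python3 -m jog '0.53 -0.12 0.03 0 0;0.53 -0.12 0.03 0.0 0;0.53 -0.12 0.03 0.05 0;0.53 -0.12 0.03 0.05 0;0.53 -0.12 0.03 0.05 0'; python3 snap.py wrist v11; python3 chips.py v11 .018 .0115
```

```text
time_s: 28.75
tcp_pos: [0.6043, -0.1002, 0.1512]
orientation: [-2.316, -2.116, 0.005]
force: [0.4, -0.0, -0.4]
gripper_width: 0.0444
grip_force: 0.0
time_s: 29.38
tcp_pos: [0.6246, -0.2195, 0.1037]
orientation: [-2.316, -2.12, 0.001]
force: [-0.5, -0.0, 1.2]
gripper_width: 0.0441
grip_force: 0.0
[ 183.4  205.9 1761.5]
[ 252.   196.5 1825. ]
tcp [ 0.6255 -0.2196  0.1054]
[183. 206.] [ 0.557 -0.221] closing -0.203 [62.8 32.4] d [-0.0073 -0.0682  0.0938] 0.115
[252. 196.] [ 0.6268 -0.2171] closing -0.095 [61.9 32. ] d [0.0026 0.001  0.0939] 0.007
```

```bash
python3 -m jog '0.53 0.0026 0.001 0.04 0.007;0.53 0.0026 0.001 0.075 0.007;0.53 0.0026 0.001 0.085 0.007;0.53 0.0026 0.001 0.085 0.007;0.53 0.0026 0.001 0.085 0.007';python3 -m jog '0.53 0 0 0 0'; python3 -c "
from h import *
print(delta((.6268,-.2171,.011),-.095))"
```

```text
time_s: 30.05
tcp_pos: [0.6279, -0.2184, 0.0221]
orientation: [2.322, 2.11, 0.003]
force: [0.2, -0.4, 0.1]
gripper_width: 0.0437
grip_force: 0.0
time_s: 30.18
tcp_pos: [0.6274, -0.2184, 0.0214]
orientation: [2.323, 2.11, 0.002]
force: [0.7, -0.2, 0.3]
gripper_width: 0.0441
grip_force: 0.0
(array([ 0.0012, -0.0008,  0.0104]), np.float64(-0.001), 'q6 -0.32')
```

```bash
python3 -m jog '0.53 0.001 -0.0008 0.005 0;0.53 0.001 -0.0008 0.0102 0;0.53 0.001 -0.0008 0.0102 0;0.8 0.001 -0.0008 0.0102 0;0.8 0.001 -0.0008 0.0102 0' 15; python3 -m jog '0.8 0 0 0 0;0.8 0 0 0 0' 15; python3 -m jog '0.8 0 0 -0.01 0;0.8 0 0 -0.03 0;0.8 0 0 -0.08 0;0.8 0 0 -0.14 0;0.8 0 0 -0.15 0' 15;python3 -m jog '0.8 0 0 0 0';  python3 - <<'E'
from tote import *
T=fit_tote(); s=(.5333,.2679); print(delta((*s,.16),.279))
E
```

```text
time_s: 30.8
tcp_pos: [0.6258, -0.2171, 0.0103]
orientation: [2.325, 2.111, 0.001]
force: [-0.9, 0.8, 5.3]
gripper_width: 0.0299
grip_force: 16.5
time_s: 31.05
tcp_pos: [0.6258, -0.2171, 0.0103]
orientation: [2.325, 2.111, 0.001]
force: [-1.6, 0.3, 4.9]
gripper_width: 0.0298
grip_force: 16.5
time_s: 31.68
tcp_pos: [0.6284, -0.218, 0.1674]
orientation: [2.316, 2.104, 0.009]
force: [-0.2, -0.1, 0.7]
gripper_width: 0.0297
grip_force: 15.0
time_s: 31.8
tcp_pos: [0.626, -0.217, 0.1606]
orientation: [2.324, 2.111, 0.002]
force: [0.1, -0.5, -0.7]
gripper_width: 0.0296
grip_force: 15.0
tote 0.4842 0.2165 yaw 0.2742 err [0.087 0.027]
(array([ 0.4733, -0.1372, -0.0021]), np.float64(-0.375), 'q6 -0.32')
```

```bash
python3 -m jog '0.8 0.29 -0.085 0 -0.375;0.8 0.29 -0.085 0 -0.375;0.8 0.29 -0.085 0 -0.375;0.8 0.29 -0.085 0 -0.375;0.8 0.29 -0.085 0 -0.375'; python3 -m jog '0.8 0 0 0 0'; python3 -c "
from h import *
print(delta((.5333,.2679,.16),.279))"
```

```text
time_s: 32.52
tcp_pos: [0.5665, 0.0822, 0.1561]
orientation: [-1.887, -2.506, 0.005]
force: [1.1, -0.9, -0.5]
gripper_width: 0.0299
grip_force: 15.0
time_s: 32.65
tcp_pos: [0.5664, 0.0835, 0.1563]
orientation: [-1.881, -2.511, 0.004]
force: [0.2, -0.4, 0.8]
gripper_width: 0.0299
grip_force: 15.0
(array([ 0.1863,  0.02  , -0.0034]), np.float64(0.006), 'q6 -0.24')
```

```bash
python3 -m jog '0.8 0.186 0.02 0 0.006;0.8 0.186 0.02 0 0.006;0.8 0.186 0.02 0 0.006;0.8 0.186 0.02 0.05 0.006;0.8 0.186 0.02 0.09 0.006'; python3 -m jog '0.8 0 0 0 0;0.8 0 0 0 0'; python3 -c "
from h import *
print(delta((.5333,.2679,.0135),.279))"
```

```text
time_s: 33.28
tcp_pos: [0.5357, 0.2636, 0.0655]
orientation: [-1.897, -2.503, 0.006]
force: [-0.0, -0.6, -0.7]
gripper_width: 0.0294
grip_force: 15.0
time_s: 33.52
tcp_pos: [0.5376, 0.2636, 0.0696]
orientation: [1.9, 2.502, 0.001]
force: [1.1, 0.3, -0.5]
gripper_width: 0.0299
grip_force: 15.0
(array([ 0.0053, -0.003 ,  0.0561]), np.float64(-0.007), 'q6 0.09')
```

```bash
python3 -m jog '0.8 0.0053 -0.003 0 -0.007;0.8 0.0053 -0.003 0.04 -0.007;0.8 0.0053 -0.003 0.056 -0.007;0.8 0.0053 -0.003 0.056 -0.007;0.8 0.0053 -0.003 0.056 -0.007'; python3 -m jog '0.8 0 0 0 0'; python3 -c "
from h import *
print(delta((.5333,.2679,.0055),.279))"
```

```text
time_s: 34.15
tcp_pos: [0.5334, 0.2691, 0.0147]
orientation: [1.889, 2.509, 0.004]
force: [0.0, -0.5, 0.8]
gripper_width: 0.0295
grip_force: 15.0
time_s: 34.28
tcp_pos: [0.5335, 0.2691, 0.0148]
orientation: [1.889, 2.508, 0.004]
force: [0.3, -0.6, -0.1]
gripper_width: 0.0299
grip_force: 15.0
(array([-0.0011, -0.0005,  0.0093]), np.float64(0.001), 'q6 0.09')
```

```bash
python3 -m jog '0.8 -0.001 -0.0005 0.005 0;0.8 -0.001 -0.0005 0.009 0;0.8 -0.001 -0.0005 0.009 0' ;python3 -m jog '0.6 0 0 0 0;0.57 0 0 0 0;0.57 0 0 0 0';  python3 -m jog '0.57 0 0 -0.02 0;0.57 0 0 -0.05 0;0.57 0 0 -0.1 0;0.53 0 0 -0.13 0;0.53 0 0 -0.15 0';python3 -m jog '0.53 0 0 0 0'; python3 snap.py wrist v12; python3 chips.py v12 .013 .2; python3 -c "
from h import *
print(delta((.557,-.221,.16),-.203))"
```

```text
time_s: 34.65
tcp_pos: [0.5324, 0.2675, 0.0053]
orientation: [1.89, 2.509, 0.001]
force: [-1.7, -1.5, 5.4]
gripper_width: 0.0295
grip_force: 17.7
time_s: 35.02
tcp_pos: [0.534, 0.2681, 0.0053]
orientation: [1.888, 2.508, 0.006]
force: [4.1, 0.8, 5.7]
gripper_width: 0.0403
grip_force: 2.6
time_s: 35.65
tcp_pos: [0.531, 0.2673, 0.1543]
orientation: [-1.888, -2.508, 0.003]
force: [0.7, -0.3, 0.1]
gripper_width: 0.0442
grip_force: 0.0
time_s: 35.78
tcp_pos: [0.5319, 0.2676, 0.1546]
orientation: [-1.889, -2.51, -0.0]
force: [-0.1, 0.1, -0.9]
gripper_width: 0.044
grip_force: 0.0
[160.8 241.  914.5]
[251.5 240.  860.5]
[ 251.5  186.  1022. ]
tcp [0.5313 0.2673 0.153 ]
[161. 241.] [0.4431 0.1662] closing 0.282 [58.5 29.1] d [-0.0728 -0.1128 -0.0468] -0.002
[252. 240.] [0.5537 0.1993] closing 0.29 [58.5 27. ] d [-0.0716  0.0026 -0.0471] -0.009
[252. 186.] [0.5344 0.2674] closing 0.291 [57.4 27.4] d [-0.0008  0.0029 -0.0471] -0.01
(array([-0.4764, -0.1103, -0.0068]), np.float64(0.483), 'q6 0.09')
```

```bash
python3 -m jog '0.53 -0.3 -0.07 0 0.483;0.53 -0.3 -0.07 0 0.483;0.53 -0.3 -0.07 0 0.483;0.53 -0.3 -0.07 0 0.483;0.53 -0.3 -0.07 0 0.483' ; python3 -m jog '0.53 0 0 0 0.0';python3 -c "
from h import *
print(delta((.557,-.221,.105),-.203))"
```

```text
time_s: 36.45
tcp_pos: [0.5459, -0.0418, 0.1512]
orientation: [-2.432, -1.982, 0.005]
force: [0.1, -1.0, 0.1]
gripper_width: 0.0443
grip_force: 0.0
time_s: 36.58
tcp_pos: [0.5461, -0.0437, 0.1511]
orientation: [-2.439, -1.975, 0.007]
force: [-0.2, 0.6, 0.1]
gripper_width: 0.0442
grip_force: 0.0
(array([-0.1711,  0.0478,  0.046 ]), np.float64(-0.006), 'q6 0.03')
```

```bash
python3 -m jog '0.53 -0.171 0.048 0 -0.006;0.53 -0.171 0.048 0 -0.006;0.53 -0.171 0.048 0 -0.006;0.53 -0.171 0.048 0.046 -0.006;0.53 -0.171 0.048 0.046 -0.006' ; python3 -m jog '0.53 0 0 0 0.0'; python3 snap.py wrist v13; python3 chips.py v13 .018 .0115
```

```text
time_s: 37.2
tcp_pos: [0.5566, -0.2148, 0.1015]
orientation: [-2.419, -1.984, 0.008]
force: [0.8, 0.2, -0.2]
gripper_width: 0.044
grip_force: 0.0
time_s: 37.33
tcp_pos: [0.5604, -0.2159, 0.1079]
orientation: [-2.426, -1.993, 0.0]
force: [0.4, 0.1, 1.2]
gripper_width: 0.0446
grip_force: 0.0
[ 247.   203.5 1691. ]
tcp [ 0.5611 -0.2163  0.1092]
[247. 203.] [ 0.5565 -0.2211] closing -0.196 [61.5 31.4] d [-0.0057 -0.0037  0.0977] 0.001
```

```bash
python3 -m jog '0.53 -0.0057 -0.0037 0.04 0;0.53 -0.0057 -0.0037 0.075 0;0.53 -0.0057 -0.0037 0.088 0;0.53 -0.0057 -0.0037 0.088 0;0.53 -0.0057 -0.0037 0.088 0';python3 -m jog '0.53 0 0 0 0'; python3 -c "
from h import *
print(delta((.5565,-.2211,.011),-.196))"
```

```text
time_s: 38.0
tcp_pos: [0.5572, -0.2226, 0.0224]
orientation: [2.426, 1.99, 0.003]
force: [-0.1, 0.2, 0.4]
gripper_width: 0.0442
grip_force: 0.0
time_s: 38.12
tcp_pos: [0.5568, -0.2227, 0.022]
orientation: [2.427, 1.99, 0.002]
force: [0.1, -0.5, -0.5]
gripper_width: 0.0441
grip_force: 0.0
(array([ 0.0015, -0.0007,  0.011 ]), np.float64(-0.001), 'q6 -0.28')
```

```bash
python3 -m jog '0.53 0.0015 -0.0007 0.005 0;0.53 0.0015 -0.0007 0.0107 0;0.53 0.0015 -0.0007 0.0107 0;0.8 0.0015 -0.0007 0.0107 0;0.8 0.0015 -0.0007 0.0107 0' 15; python3 -m jog '0.8 0 0 0 0;0.8 0 0 0 0' 15; python3 -m jog '0.8 0 0 -0.01 0;0.8 0 0 -0.03 0;0.8 0 0 -0.08 0;0.8 0 0 -0.14 0;0.8 0 0 -0.15 0' 15;python3 -m jog '0.8 0 0 0 0';  python3 - <<'E'
from tote import *
T=fit_tote(); s=(.4217,.2359); print(delta((*s,.16),.279))
E
```

```text
time_s: 38.75
tcp_pos: [0.5555, -0.2208, 0.0103]
orientation: [2.428, 1.992, 0.0]
force: [-1.0, -0.4, 4.9]
gripper_width: 0.0299
grip_force: 16.3
time_s: 39.0
tcp_pos: [0.5555, -0.2208, 0.0103]
orientation: [2.428, 1.992, 0.001]
force: [-1.4, 0.4, 5.8]
gripper_width: 0.03
grip_force: 16.2
time_s: 39.62
tcp_pos: [0.5577, -0.2218, 0.1657]
orientation: [2.422, 1.986, 0.007]
force: [-0.1, -0.4, 0.1]
gripper_width: 0.0296
grip_force: 15.0
time_s: 39.75
tcp_pos: [0.5554, -0.2207, 0.1599]
orientation: [2.428, 1.991, 0.001]
force: [-0.6, -0.3, -0.2]
gripper_width: 0.0299
grip_force: 15.0
tote 0.4844 0.2163 yaw 0.2763 err [0.078 0.026]
(array([ 0.4212, -0.2191, -0.0017]), np.float64(-0.476), 'q6 -0.28')
```

```bash
python3 -m jog '0.8 0.27 -0.14 0 -0.476;0.8 0.27 -0.14 0 -0.476;0.8 0.27 -0.14 0 -0.476;0.8 0.27 -0.14 0 -0.476;0.8 0.27 -0.14 0 -0.476'; python3 -m jog '0.8 0 0 0 0;0.8 0 0 0 0'; python3 -c "
from h import *
print(delta((.4217,.2359,.16),.279))"
```

```text
time_s: 40.48
tcp_pos: [0.4684, 0.0735, 0.1566]
orientation: [-1.888, -2.506, 0.004]
force: [0.9, 0.4, -0.2]
gripper_width: 0.0296
grip_force: 15.0
time_s: 40.72
tcp_pos: [0.47, 0.0713, 0.1576]
orientation: [-1.889, -2.508, 0.004]
force: [0.3, -0.3, -0.6]
gripper_width: 0.0299
grip_force: 15.0
(array([ 0.1716, -0.001 , -0.0024]), np.float64(0.0), 'q6 -0.25')
```

```bash
python3 -m jog '0.8 0.1716 -0.001 0 0;0.8 0.1716 -0.001 0 0;0.8 0.1716 -0.001 0 0;0.8 0.1716 -0.001 0.05 0;0.8 0.1716 -0.001 0.08 0'; python3 -m jog '0.8 0 0 0 0;0.8 0 0 0 0'; python3 snap.py wrist v14; python3 chips.py v14 .013 .2; python3 -c "
from h import *
print(delta((.4217,.2359,.0135),.279))"
```

```text
time_s: 41.35
tcp_pos: [0.4221, 0.2349, 0.0763]
orientation: [-1.892, -2.507, 0.006]
force: [0.1, -0.4, -0.0]
gripper_width: 0.0296
grip_force: 15.0
time_s: 41.6
tcp_pos: [0.4239, 0.2356, 0.0802]
orientation: [1.893, 2.506, 0.002]
force: [-0.4, -0.1, 0.2]
gripper_width: 0.0299
grip_force: 15.0
[363.5 256.  243. ]
[314.5 250.5 106.5]
[ 251.5  246.  3503.5]
[ 370.2  203.5 1811.5]
tcp [0.4242 0.236  0.0809]
[363. 256.] [0.5487 0.213 ] closing 0.275 [32.1 30.2] d [-0.0561  0.1138 -0.1188] 0.002
[252. 246.] [0.438  0.1923] closing 0.264 [106.5  43.7] d [-0.0458  0.0016 -0.1191] 0.013
[370. 203.] [0.5334 0.2668] closing 0.277 [58.4 30.1] d [-0.0002  0.1138 -0.1188] 0.0
(array([ 0.0006, -0.0026,  0.0674]), np.float64(-0.002), 'q6 0.11')
```

View pics/v14.png

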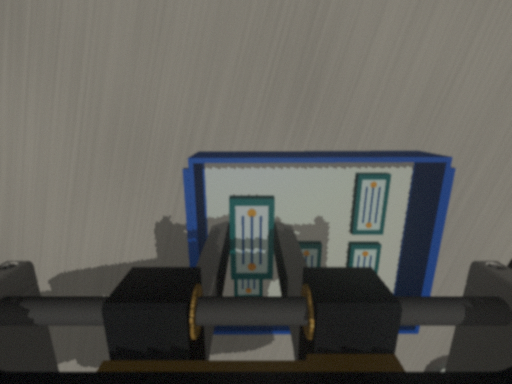

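The wrist view shows the held chip at (252,238) over a free spot. The placed chips are at (370,204), (363,256), (311,252) and (248,288), all parallel and clear of it.

```bash
python3 -m jog '0.8 0.0006 -0.0026 0.02 -0.002;0.8 0.0006 -0.0026 0.05 -0.002;0.8 0.0006 -0.0026 0.067 -0.002;0.8 0.0006 -0.0026 0.067 -0.002;0.8 0.0006 -0.0026 0.067 -0.002'; python3 -m jog '0.8 0 0 0 0'; python3 -c "
from h import *
print(delta((.4217,.2359,.0055),.279))"
```

```text
time_s: 42.28
tcp_pos: [0.421, 0.2365, 0.0137]
orientation: [1.888, 2.509, 0.003]
force: [0.6, -0.3, -0.7]
gripper_width: 0.03
grip_force: 15.0
time_s: 42.4
tcp_pos: [0.4209, 0.2366, 0.0137]
orientation: [1.888, 2.51, 0.004]
force: [0.4, 0.6, -0.4]
gripper_width: 0.0299
grip_force: 15.0
(array([-0.0009,  0.0005,  0.0082]), np.float64(0.002), 'q6 0.11')
```

```bash
python3 -m jog '0.8 -0.0009 0.0005 0.005 0;0.8 -0.0009 0.0005 0.008 0;0.8 -0.0009 0.0005 0.008 0' ;python3 -m jog '0.6 0 0 0 0;0.57 0 0 0 0;0.57 0 0 0 0';  python3 -m jog '0.57 0 0 -0.02 0;0.57 0 0 -0.05 0;0.57 0 0 -0.1 0;0.4 0 0 -0.13 0;0.2 0 0 -0.15 0';python3 -m jog '0 0 0 0 0'; python3 snap.py wrist v15; python3 chips.py v15 .013 .2; python3 -c "
from h import *
print(delta((.4155,.04,.16),np.pi/2))"
```

```text
time_s: 42.78
tcp_pos: [0.4208, 0.2354, 0.0052]
orientation: [1.888, 2.51, 0.0]
force: [-1.5, -2.0, 6.1]
gripper_width: 0.0297
grip_force: 17.5
time_s: 43.15
tcp_pos: [0.4222, 0.236, 0.0053]
orientation: [1.887, 2.509, 0.005]
force: [3.4, 1.8, 3.8]
gripper_width: 0.0404
grip_force: 2.1
time_s: 43.78
tcp_pos: [0.4197, 0.2353, 0.1549]
orientation: [-1.888, -2.51, 0.002]
force: [0.5, 0.5, -0.6]
gripper_width: 0.0571
grip_force: 0.0
time_s: 43.9
tcp_pos: [0.4205, 0.2355, 0.1549]
orientation: [1.888, 2.511, 0.001]
force: [0.4, -0.7, -0.8]
gripper_width: 0.067
grip_force: 0.0
[250.5 241.  835.5]
[341.4 239.2 135.5]
[295.5 239.1  79.5]
[ 347.2  186.1 1067. ]
[ 251.5  186.5 1055. ]
tcp [0.4199 0.2352 0.1535]
[250. 241.] [0.4418 0.1655] closing 0.29 [58.7 26.6] d [-0.0731  0.0017 -0.0465] -0.009
[341. 239.] [0.5529 0.1988] closing 0.278 [58.4 29.6] d [-0.0719  0.1176 -0.0468] 0.003
[295. 239.] [0.4958 0.1838] closing 0.265 [58.5 26.2] d [-0.0705  0.0587 -0.0467] 0.016
[347. 186.] [0.5337 0.2671] closing 0.28 [57.2 29.4] d [-0.001   0.1181 -0.0468] 0.001
[252. 186.] [0.4231 0.2346] closing 0.292 [58.7 27.9] d [-0.0015  0.0028 -0.0465] -0.011
(array([-0.1864, -0.0584, -0.0064]), np.float64(-1.29), 'q6 0.11')
```

```bash
python3 -m jog '0 -0.04 -0.012 0 -0.18;0 -0.1 -0.03 0 -0.36;0 -0.15 -0.045 0 -0.54;0 -0.186 -0.058 0 -0.73;0 -0.186 -0.058 0 -0.92'; python3 -m jog '0 0 0 0 -0.186;0 0 0 0 -0.372;0 0 0 0 -0.372;0 0 0 0 -0.372'; python3 -c "
from h import *
print(delta((.4165,.04,.086),np.pi/2))"
```

```text
time_s: 44.58
tcp_pos: [0.4147, 0.0383, 0.1518]
orientation: [-0.675, -3.063, 0.002]
force: [0.5, 0.7, 0.9]
gripper_width: 0.0939
grip_force: 0.0
time_s: 45.08
tcp_pos: [0.4157, 0.0408, 0.1531]
orientation: [-0.104, -3.137, -0.0]
force: [-0.2, 0.5, -0.4]
gripper_width: 0.0939
grip_force: 0.0
(array([-0.001 , -0.0007,  0.0671]), np.float64(-0.066), 'q6 -1.54')
```

```bash
python3 -m jog '0 -0.001 0 0.02 -0.066;0 -0.001 0 0.05 -0.066;0 -0.001 0 0.067 -0.066;0 -0.001 0 0.067 -0.066;0 -0.001 0 0.067 -0.066'; python3 -m jog '0 0 0 0 0'; python3 -m jog '0 0 -0.02 0 0;0 0 -0.04 0 0;0 0 -0.07 0 0;0 0 -0.1 0 0;0 0 -0.13 0 0';python3 -m jog '0 0 -0.02 0 0;0 0 -0.035 0 0;0 0 -0.045 0 0;0 0 -0.05 0 0;0 0 -0.05 0 0'
```

```text
time_s: 45.7
tcp_pos: [0.4181, 0.0406, 0.0883]
orientation: [-0.003, 3.14, 0.0]
force: [0.5, -0.4, 0.5]
gripper_width: 0.094
grip_force: 0.0
time_s: 45.82
tcp_pos: [0.4184, 0.0406, 0.0886]
orientation: [-0.003, 3.139, -0.0]
force: [0.9, 0.5, 1.0]
gripper_width: 0.0939
grip_force: 0.0
time_s: 46.45
tcp_pos: [0.419, -0.0891, 0.0885]
orientation: [-0.005, 3.138, 0.004]
force: [2.9, 3.7, -0.8]
gripper_width: 0.0939
grip_force: 2.0
time_s: 47.08
tcp_pos: [0.4174, -0.1399, 0.0871]
orientation: [0.003, -3.14, 0.002]
force: [0.6, 0.3, -0.2]
gripper_width: 0.0938
grip_force: 0.0
```

```bash
python3 -m jog '0 0 -0.003 0 0;0 0 -0.005 0 0;0 0 -0.007 0 0;0 0 -0.007 0 0;0 0 -0.007 0 0';python3 -m jog '0 0 -0.002 0 0;0 0 -0.002 0 0;0 0 -0.002 0 0'
```

```text
time_s: 47.7
tcp_pos: [0.4174, -0.1462, 0.087]
orientation: [0.003, -3.14, -0.001]
force: [-1.9, 3.3, 0.8]
gripper_width: 0.0944
grip_force: 1.7
time_s: 48.08
tcp_pos: [0.4174, -0.1462, 0.0873]
orientation: [0.004, -3.14, -0.008]
force: [-2.7, 8.4, 4.4]
gripper_width: 0.0938
grip_force: 4.7
```

```bash
python3 -m jog '0 0 -0.002 0 0;0 0 -0.002 0 0';python3 -m jog '0 0 0.015 0 0;0.3 0 0.03 -0.02 0;0.6 0 0.06 -0.06 0;1 0 0.11 -0.08 0;1 -0.05 0.15 -0.08 0' 10; python3 -m jog '1 -0.08 0 0 0;1 -0.08 0 0 0;1 -0.08 0 0 0;1 -0.08 0 0 0' ; python3 - <<'E'
from h import *
T=grab("top");S=grab("scene");W=grab("wrist")
g=[]
for n,im in(("T",T),("S",S),("W",W)):
    bs=blobs(im,(50,110,50),(75,255,255),30); b=max(bs,key=lambda b:cv2.contourArea(np.float32(b))) if bs else None
    if b is not None: c=cv2.minAreaRect(np.float32(b))[0]; print(n,np.round(c),onz(im,c,.068).round(4)); g.append((im,c))
if len(g)>1: print(tri(*zip(*g)))
b=blobs(T,(0,150,80),(8,255,255),15,(250,200,340,320))
for q in b: print("bar",rect(np.array([onz(T,p,.121)[:2] for p in q])))
cv2.imwrite("pics/end1.png",np.hstack([W["color"],])[:,:,::-1])
print(state()["tcp_pos"],state()["gripper_width"])
E
```

```text
time_s: 48.32
tcp_pos: [0.4173, -0.1461, 0.0875]
orientation: [0.005, -3.14, -0.014]
force: [-3.8, 15.5, 6.9]
gripper_width: 0.0937
grip_force: 7.6
time_s: 48.95
tcp_pos: [0.4679, -0.0009, 0.1714]
orientation: [-0.002, 3.132, -0.005]
force: [0.3, -1.6, 0.3]
gripper_width: 0.0577
grip_force: 0.0
time_s: 49.45
tcp_pos: [0.5459, -0.0014, 0.1674]
orientation: [-0.003, 3.141, -0.001]
force: [-1.0, 0.6, 0.3]
gripper_width: 0.0175
grip_force: 0.0
S [272. 202.] [ 0.5906 -0.019   0.068 ]
bar (array([ 0.41524753, -0.21010605]), np.float64(-0.003735349744944827), (90.31159973144531, 10.420707702636719))
[ 0.54575264 -0.00137385  0.16793356] 0.005328561806398118
```

View pics/end1.png

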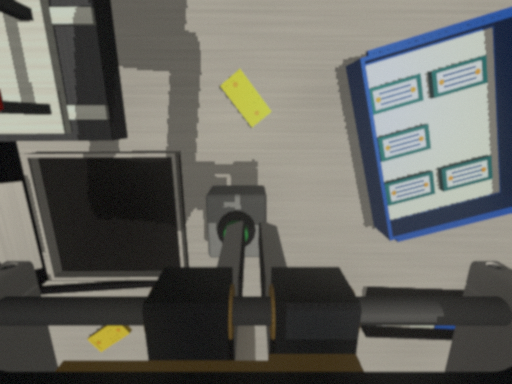

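The wrist view shows the tray empty, the shuttle home and five chips flat, parallel and side by side in the tote. The red bar is back at its original reading. Next is the button, which I check in one earlier wrist view.

```bash
python3 - <<'E'
from m import *
for n in("v7","v1"):
    W=pickle.load(open(n,"rb")); b=max(blobs(W,(50,110,50),(75,255,255),30),key=len); c=cv2.minAreaRect(np.float32(b))[0]; print(c,onz(W,c,.068))
print(delta((.5912,-.0185,.08),np.pi/2))
E
```

```text
(300.9000549316406, 58.200008392333984) [ 0.59216746 -0.01855631  0.068     ]
(430.0, 55.5) [ 0.5926096  -0.01806586  0.068     ]
(array([-0.0453, -0.0172,  0.088 ]), np.float64(0.002), 'q6 -1.68')
```

Wrist views put the button at (0.592,−0.0183), which agrees with the scene triangulation.

```bash
python3 -m jog '1 -0.046 -0.017 0 0;1 -0.046 -0.017 0.04 0;1 -0.046 -0.017 0.085 0;1 -0.046 -0.017 0.085 0;1 -0.046 -0.017 0.085 0';python3 -m jog '1 0 0 0 0'; python3 -c "
from h import *
print(delta((.592,-.0184,.072),np.pi/2))"
```

```text
time_s: 50.22
tcp_pos: [0.5931, -0.0182, 0.0845]
orientation: [-0.003, 3.139, -0.001]
force: [-0.9, -0.5, 0.2]
gripper_width: 0.0002
grip_force: 0.0
time_s: 50.35
tcp_pos: [0.594, -0.0182, 0.0856]
orientation: [-0.004, 3.136, -0.001]
force: [-0.7, -0.1, -0.6]
gripper_width: 0.0004
grip_force: 0.0
(array([ 0.0021, -0.0002,  0.0135]), np.float64(0.002), 'q6 -1.70')
```

```bash
python3 -m jog '1 0.002 0 0.01 0;1 0.002 0 0.016 0;1 0.002 0 0.02 0;1 0.002 0 0.023 0;1 0.002 0 0.024 0';python3 -m jog '1 0 0 0.001 0;1 0 0 0.001 0'; python3 -m jog '1 0 0 0.002 0;1 0 0 0.002 0'
```

```text
time_s: 50.98
tcp_pos: [0.5914, -0.0181, 0.0658]
orientation: [-0.004, 3.137, -0.001]
force: [-10.7, 0.8, 28.5]
gripper_width: 0.0007
grip_force: 14.6
time_s: 51.22
tcp_pos: [0.5914, -0.0181, 0.0658]
orientation: [-0.004, 3.137, -0.001]
force: [-11.2, 0.7, 28.5]
gripper_width: 0.0008
grip_force: 15.0
time_s: 51.48
tcp_pos: [0.5915, -0.0181, 0.0656]
orientation: [-0.004, 3.136, -0.002]
force: [-15.0, 0.2, 36.1]
gripper_width: 0.0006
grip_force: 18.2
```

At z = 0.0657 the force climbs to 36 N. My tip positions elsewhere matched to about 0.3 mm, so a fully pressed button should read about 0.062. The closed fingertips (25 × 16 mm) are therefore probably resting on the bezel. I lift and press with a single finger instead.

```bash
python3 -m jog '1 0 0 -0.015 0;0.6 0 0 -0.035 0;0.36 0 0.036 -0.035 0;0.36 0 0.036 -0.035 0;0.36 0 0.036 -0.035 0'; python3 -m jog '0.36 0 0 0 0;0.36 0 0 0 0'; python3 snap.py wrist v16; python3 - <<'E'
from m import *
W=pickle.load(open("v16","rb")); 
for b in blobs(W,(50,110,50),(75,255,255),30): c=cv2.minAreaRect(np.float32(b))[0]; print(c,onz(W,c,.068))
s=state();print(s["tcp_pos"],s["gripper_width"],delta((.592,-.0183+.0362,.073),np.pi/2))
E
```

```text
time_s: 52.1
tcp_pos: [0.5898, 0.0177, 0.0895]
orientation: [0.004, -3.14, 0.001]
force: [0.5, 0.7, -0.7]
gripper_width: 0.0374
grip_force: 0.0
time_s: 52.35
tcp_pos: [0.5902, 0.0174, 0.09]
orientation: [0.002, -3.141, 0.0]
force: [0.2, -0.9, 0.8]
gripper_width: 0.0573
grip_force: 0.0
[ 433.2  156.3 1828. ]
[493.7 139.8 295.5]
[ 426.9   92.6 2177. ]
[486.   13.5 395.5]
[424.5  33.3 339.5]
[408.1   6.3 159.5]
(205.80821228027344, 218.6780548095703) [ 0.58924243 -0.01778708  0.068     ]
[0.5902469  0.01744467 0.09011597] 0.059271999887756124 (array([-0.0018,  0.0005,  0.0171]), np.float64(0.001), 'q6 -1.64')
```

View pics/v16.png

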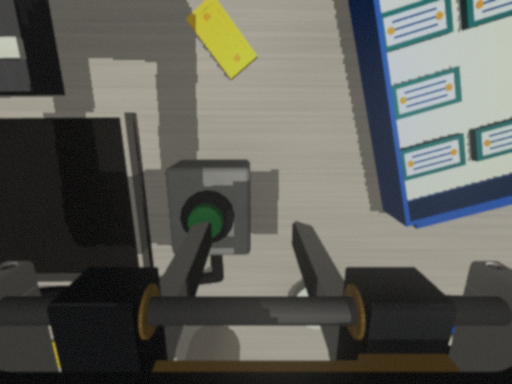

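The wrist view shows the green button at (206,218) inside a raised black ring, with the left finger right over it.

```bash
python3 -m jog '0.36 -0.0015 0.0005 0.01 0;0.36 -0.0015 0.0005 0.017 0;0.36 -0.0015 0.0005 0.020 0;0.36 -0.0015 0.0005 0.023 0;0.36 -0.0015 0.0005 0.026 0';python3 -m jog '0.36 0 0 0.001 0;0.36 0 0 0.002 0;0.36 0 0 0.002 0'
```

```text
time_s: 53.02
tcp_pos: [0.5917, 0.0185, 0.0659]
orientation: [-0.003, 3.141, -0.001]
force: [-7.0, 0.4, 15.4]
gripper_width: 0.0602
grip_force: 7.6
time_s: 53.4
tcp_pos: [0.5918, 0.0185, 0.066]
orientation: [-0.003, 3.14, -0.001]
force: [-6.6, 1.6, 15.2]
gripper_width: 0.0604
grip_force: 7.3
```

A single centred finger also stops at 0.066. I check where contact begins, to tell full travel from a block.

```bash
python3 -m jog '0.36 0 0 -0.014 0;0.36 0 0 -0.014 0;0.36 0 0 -0.014 0' | grep -E "tcp|force"; for i in 1; do python3 -m jog '0.36 0 0 0.0015 0;0.36 0 0 0.0015 0' | grep -E "tcp|^force"; python3 -m jog '0.36 0 0 0.0015 0;0.36 0 0 0.0015 0' | grep -E "tcp|^force"; python3 -m jog '0.36 0 0 0.0015 0;0.36 0 0 0.0015 0' | grep -E "tcp|^force"; python3 -m jog '0.36 0 0 0.0015 0;0.36 0 0 0.0015 0' | grep -E "tcp|^force"; python3 -m jog '0.36 0 0 0.0015 0;0.36 0 0 0.0015 0' | grep -E "tcp|^force"; python3 -m jog '0.36 0 0 0.0015 0;0.36 0 0 0.0015 0' | grep -E "tcp|^force"; python3 -m jog '0.36 0 0 0.0015 0;0.36 0 0 0.0015 0' | grep -E "tcp|^force"; done
```

```text
tcp_pos: [0.5915, 0.0186, 0.0755]
force: [0.8, 1.2, -0.4]
grip_force: 0.0
tcp_pos: [0.5913, 0.0186, 0.0738]
force: [-0.4, -0.4, 0.1]
tcp_pos: [0.5917, 0.0186, 0.073]
force: [-1.0, 0.5, -0.1]
tcp_pos: [0.592, 0.0185, 0.0721]
force: [-0.4, 0.2, 1.7]
tcp_pos: [0.592, 0.0185, 0.0706]
force: [0.1, 0.4, 2.1]
tcp_pos: [0.592, 0.0185, 0.0691]
force: [0.0, -0.4, 3.9]
tcp_pos: [0.592, 0.0185, 0.0675]
force: [-0.5, 0.3, 3.9]
tcp_pos: [0.592, 0.0185, 0.0662]
force: [-1.3, 0.6, 4.9]
```

Contact starts at 0.072, and the force rises like a spring to 5 N at 0.066 before going stiff. That is the full 6 mm of travel, so the button was fully down. I press home once more, withdraw and do a last check.

```bash
python3 -m jog '0.36 0 0 0.002 0;0.36 0 0 0.003 0;0.36 0 0 0.003 0' | grep -E "tcp|force"; python3 -m jog '0.36 0 0 -0.03 0;0.36 0 0 -0.08 0;0.36 0 0 -0.13 0;0.36 0.06 0 -0.16 0;0.36 0.12 0 -0.16 0'|grep tcp; python3 -m jog '0.36 0.06 0.0 0 0;0.36 0.06 0 0 0;0.36 0.06 0 0 0'|grep -E "tcp|^force"; python3 - <<'E'
from tote import *
T=grab("top");S=grab("scene"); cv2.imwrite("pics/fin.png",cv2.resize(np.vstack([T["color"][100:320,:],S["color"][60:340]])[:,:,::-1],None,fx=1.2,fy=1.2))
fit_tote()
for b in blobs(T,(80,70,40),(100,255,255),60,(80,150,260,320),5): print(rect(np.array([onz(T,p,.013)[:2] for p in b])))
E
```

```text
tcp_pos: [0.5922, 0.0185, 0.066]
force: [-5.4, 1.2, 14.6]
grip_force: 7.2
tcp_pos: [0.4738, 0.0181, 0.2244]
tcp_pos: [0.4138, 0.0181, 0.2225]
force: [0.6, -0.2, 0.6]
tote 0.4796 0.2048 yaw 0.2808 err [0.104 0.023]
(array([0.35754529, 0.10844414]), np.float64(-1.5637198552492304), (293.23028564453125, 200.87979125976562))
(array([0.49047369, 0.17240096]), np.float64(-1.2973413814584198), (60.03971481323242, 30.375747680664062))
(array([0.53740161, 0.2213812 ]), np.float64(-1.2921790600671397), (130.280517578125, 30.940786361694336))
```

View pics/fin.png

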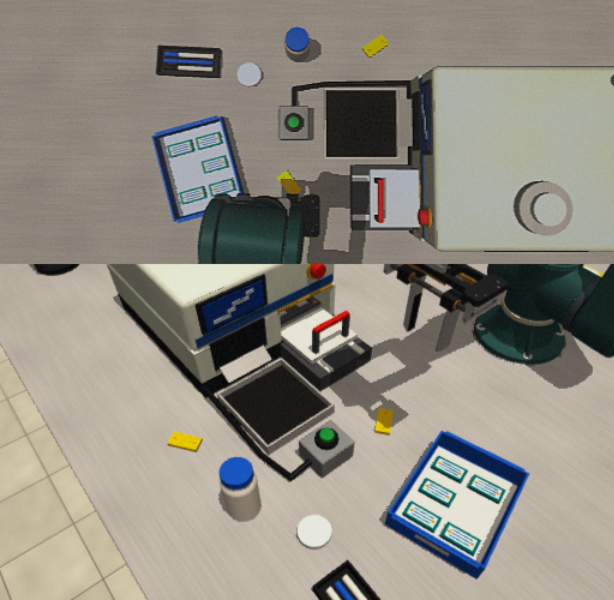

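The final view shows the tote, slightly shifted, holding five flat, separate chips parallel to its short side. The mould shuttle is home, the tray is empty, and the bystanders and yellow look-alikes have not moved.

```bash
python3 -c "
from station import robot
print(robot.finish_job())"
```

```text
the job is handed in; nothing more can be done
None
```

I handed the job in at about 55 s of the 210 s allowed: all five chips (one from the mould, four from the tray) lie flat and separate along the tote's short side, the shuttle is fully home and the start button was pressed fully, but no verdict came back.

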